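Weigh out ballast rings on the spring scale

ROBOT

A 6-joint arm with a two-finger parallel gripper is mounted at the origin on the work surface. World frame = base frame: x ahead of the robot, y to its left, z up, the work surface at z = 0. Lengths are in mm, angles in rad, forces in N, time in s.
With the tool pointing down it reaches from about 350 to 875 mm from the base axis. Payload 4.2 kg.
Tool frame: the origin (TCP) lies between the finger pads; the fingertips stand 14 mm ahead of it and the grasp point (between the pads) lies 5 mm behind it (arm.tip_reach is the distance from the TCP to the fingertips, in mm); x points along the fingers, y is the direction in which the jaws open and shut, and the axes are right-handed (so a half turn about x gives the same grasp; the last joint's range is limited). The gripper opens to 85 mm and grips with 20 to 120 N. Pads are 22 mm wide; open, the fingers measure 114 mm over their backs; the gripper's body (76 mm by 85 mm) begins 54 mm behind the grasp point. The pads swing forward as they close: fully open they stand 13 mm farther back than shut.
Start: joints at [1.405, 0.385, 0.008, 0, -1.194, -0.259], TCP at [257.553, 569.443, 245.312] pointing down, gripper open.
Joint ranges: [-3.14, 3.14], [-1.21, 2.06], [-1.07, 1.41], [-3.16, 2.05], [-2.99, -0.16], [-3.1, 3.1]. Speed limits (rad/s): [2.79, 2.79, 3.14, 3.14, 3.14, 3.14].

INTERFACE

Orientations are given as a unit quaternion [x, y, z, w].
In Python, from bench import state, viewer, ticket, nets, arm gives the robot as it stands. The module is installed in compiled form; this text tells all that it offers.
- The arm moves only by the shell command python3 -m creep 'ROWS' [FORCE]. ROWS is a JSON object of lists of equal length, an entry for each row: "slide": the shift along the world's x, y, z in m, a list of three; "rotation": the turn, a rotation vector about the world's x, y, z in degrees, a list of three; "fingers": the closure in counts, from 0 (fully open) to 255 (shut). A call has 1 to 12 rows; each row shifts and turns the pose as measured when the row begins; what a row does not reach is not made up. A row lasts 1/12 s, in which the tool goes at most 41.7 mm and 7.16 degrees, less where a joint would pass 70% of its speed; a pose out of reach is approached as far as the arm can. A call is refused whole if a number of a shift passes 0.0417 or a number of a turn 7.16, either way. A call with a gripper value outside its range is refused whole. The fingers move at their own pace and stop on an object; FORCE is the grip in N (left out, the last holds). Time passes only in rows, so rows that do not move let the fingers close. It gives the time, the measured TCP pose, the force and the opening at its end, in the units of the state.
- state(): the state, without advancing time (a new reading comes with each control period).
- viewer.get_image(name): name is "side" or "top" or "wrist"; returns the picture (420x560x3 uint8, red, green, blue); there is no depth.
- viewer.calibration(name): a dict with "fovy" (degrees; the focal length in pixels is half the picture's height over the tangent of half this angle, whatever the lens; pixels are square), "cx", "cy" (the principal point, pixels), "R" (3x3) and "t" (3): a world point X has camera coordinates R X + t. Camera axes: x right, y down, z forward; pixel columns grow to the right and rows downward; lengths in mm; the calibration is good to about 2 mm. A picture is of the moment at which its call begins: read the wrist's pose just before it. calibration takes no time and is no camera call; for the wrist camera it gives the pose at the moment of the call.
- ticket.finish_job(): hands the job in, once; it reports no verdict.
Trained networks look in the newest picture that a camera, given by its name, has taken for a name from the list of things; names that differ only in an ending like _2 or _b are one class to them, and where a whole thing is asked for, a point or a joint stands for the part that bears it (a point fixed in the world has none). Each returns a list of dicts, best first, with "score" (0 to 1); they miss things now and then, are a little off and sometimes report something else, mostly with a low value. They report only what shows in the picture. A call takes as long as a camera call. They do not tell look-alikes from the thing itself.
- nets.spot_in(camera, name): "location" ([x, y, z] in mm, in the coordinates of the camera as it stood for that picture, good to about 4 mm: the middle of the surface that is visible of it).
The state is a dict: "t": time; "joint_positions": joint angles; "qvel": joint speeds; "joint_efforts": joint torques, N m; "ee_pos": TCP position; "orientation": TCP orientation; "wrist_force": force on the tool from outside, world axes, zero at the start; "ft_torque": the same for the moment, N m; "gripper_width": finger opening in mm.
Only numpy, scipy, OpenCV 4.12 (cv2) and the standard library are available. Lean on these libraries where they do the work, as an engineer would, in place of code of your own. Each camera call takes 0.05 s, during which the arm holds its last target. There are 200 camera calls.

TASK

Weigh out a set of ballast rings for the filling head: take steel rings from the mat one at a time and thread each gently down over the spindle of the spring scale until it lies on the pan (or on the ring below), until the pointer rests between the two limit marks. Never push the pan down onto its overload stop, leave the rings you do not need lying on the mat, and do not disturb the bottle, the stopper or the cup.

Things in the scene. Friction and masses are not known exactly. Their poses are not given: they have to be found in the camera images.
- scale: fixed white base of the spring scale, 170 (x) x 150 (y) x 60 mm high; origin at the centre of its underside on the bench, z up. Above it rides a level steel pan, 90 mm across, 4 mm thick, its upper face 110 mm above the bench at tray 0, sinking with it. From its centre rises the spindle: a flat-topped steel post, 15.5 mm diameter, 50 mm tall (top 160 mm above the bench at joint 0).
- scale_mid (a point): centre of the base's top face, 60 mm above the bench. The pan and spindle above it are loosely fitted: their axis stands up to 5 mm off this point along the base's x and along its y (different each time, then stays put), so the spindle must be found by feel or sight.
- gauge (a point): between the two white gauge uprights at the base's +x edge, at their tops, 123 mm above the bench and 78 mm from the centre; together they are 46 mm wide. Each carries two black limit marks; the pan's black pointer moves between the uprights.
- tray (a joint): how far the pan has sunk, in m: 0 to 0.042 (overload stop). Damped spring, 174 N/m: about 9 mm per ring; pressing on the spindle sinks it too. The pan's own weight already sinks it 2 to 10 mm at the start (different each time). The pointer is between the limit marks from 0.0235 to 0.035. Two or three rings are needed.
- ring0: plain steel ballast ring, one of four alike: outer diameter 44 mm, bore 19 mm, 16 mm thick, about 160 g (each within 5 percent). Origin on its axis at the underside, z up along the axis. Starts lying flat on the mat.
- ring1: plain steel ballast ring, one of four alike: outer diameter 44 mm, bore 19 mm, 16 mm thick, about 160 g (each within 5 percent). Origin on its axis at the underside, z up along the axis. Starts lying flat on the mat.
- ring2: plain steel ballast ring, one of four alike: outer diameter 44 mm, bore 19 mm, 16 mm thick, about 160 g (each within 5 percent). Origin on its axis at the underside, z up along the axis. Starts lying flat on the mat.
- ring3: plain steel ballast ring, one of four alike: outer diameter 44 mm, bore 19 mm, 16 mm thick, about 160 g (each within 5 percent). Origin on its axis at the underside, z up along the axis. Starts lying flat on the mat.
- mat: fixed black rubber mat, 210 (x) x 200 (y) x 3 mm, origin at the centre of its underside on the bench; the four rings lie on it, some 94 mm apart in two rows of two.
- oil_bottle: bystander: closed dark green glass oil bottle, 60 mm diameter, 210 mm tall, origin at the centre of its underside.
- stopper: bystander: tapered cork stopper, 26 mm diameter at the foot and 34 mm at the top, 30 mm tall, origin at the centre of its underside.
- cup: bystander: open steel cup, 70 mm diameter, 60 mm tall, origin at the centre of its underside.
Not all that is in view belongs to the job. Leave any red look-alike of the ring2 alone.

How it is judged:
By the outcome, as a careful person would: the job done as asked, in the order asked, and still so for the second after the job is handed in, with the robot touching nothing.
It also fails if it takes over 72 s, if anything falls off the work surface, if the arm or the gripper's body presses on something with over 40 N, if the wrist force passes 120 N, or if a joint passes its speed limit or range.

## Working session

There is one attempt and no reset: what is moved stays moved. The work goes in short steps, Python scripts to look and compute and a shell command to move; the robot and the scene stay as the last step left them, time stands still between calls to the robot, and variables do not carry over. Pictures are saved under pics/ and viewed, about 8 in all and at most 12, crops included, and the job is handed in when it is done.

```bash
mkdir -p pics; cat > h.py <<'E'
import numpy as np,cv2
from bench import state,viewer,ticket,nets,arm
def K(n):
    c=viewer.calibration(n);f=210/np.tan(np.radians(c['fovy'])/2)
    return f,c['cx'],c['cy'],np.array(c['R']),np.array(c['t'])
def proj(n,X):
    f,cx,cy,R,t=K(n);p=R@np.array(X)+t;return cx+f*p[0]/p[2],cy+f*p[1]/p[2]
def ray(n,u,v,z):
    f,cx,cy,R,t=K(n);d=R.T@np.array([(u-cx)/f,(v-cy)/f,1]);o=-R.T@t
    return o+d*(z-o[2])/d[2]
def snap(n,fn=None):
    im=viewer.get_image(n)
    if fn: cv2.imwrite('pics/'+fn,cv2.cvtColor(im,cv2.COLOR_RGB2BGR))
    return im
def find(n,name):
    f,cx,cy,R,t=K(n)
    return [(round(d['score'],2),np.round(R.T@(np.array(d['location'])-t),1)) for d in nets.spot_in(n,name)]
E
python3 - <<'E'
from h import *
for n in('top','side'):
    snap(n,n+'0.png')
    f,cx,cy,R,t=K(n);print(n,f,cx,cy,np.round(-R.T@t),np.round(R,2).tolist())
    for k in('ring0','scale','tray','gauge','mat','oil_bottle','stopper','cup'):print(k,find(n,k))
print(state())
E
```

```text
top 381.52665272950236 279.53868331294416 211.11219458246205 [465.  47. 863.] [[-0.01, -1.0, 0.01], [-0.99, 0.01, -0.13], [0.13, -0.01, -0.99]]
ring0 [(0.8, array([ 570.4, -208.5,   13.4])), (0.7, array([ 485.7, -110.3,   16.8])), (0.58, array([514. , 165.9,  58.4])), (0.57, array([ 574.5, -111.3,   13.2])), (0.56, array([ 479.5, -210.1,   17.8])), (0.53, array([ 593.2, -319.4,    8.3]))]
scale [(0.58, array([510.9, 167.8,  58.7]))]
tray [(0.84, array([516.3, 165. , 111.5])), (0.49, array([510.9, 165. ,  55.7]))]
gauge [(0.85, array([511.7, 165.9,  58.3]))]
mat [(0.88, array([ 523.6, -158.4,    1.5]))]
oil_bottle [(0.55, array([528. , 378.5, 136.2]))]
stopper [(0.69, array([443.3,  22.1,  26. ]))]
cup [(0.61, array([711.2,  24.3,  26.6]))]
side 456.1521271976098 278.1074912608059 205.45313119881266 [ 315. -725.  659.] [[0.95, -0.32, 0.02], [-0.16, -0.54, -0.83], [0.27, 0.78, -0.56]]
ring0 [(0.85, array([ 577.5, -213.2,   17.2])), (0.79, array([ 704.4, -215.3,   12.9])), (0.71, array([ 573.6, -122.4,   19.4])), (0.66, array([ 589.7, -333.7,   16.7])), (0.63, array([ 486.7, -119.4,   1
[... 465 characters left out ...]
,   7.1,  41.8]))]
{'t': 0.9, 'joint_positions': array([ 1.40458236e+00,  3.84659100e-01,  7.88760417e-03,  2.08944390e-06,
       -1.19401501e+00, -2.58596155e-01]), 'qvel': array([-0.00242865,  0.00086649,  0.0013797 , -0.00090494,  0.0015567 ,
        0.00057565]), 'joint_efforts': array([-2.00656459e-04, -3.92074943e+01,  1.88616908e+01,  4.19035256e+00,
       -3.29667755e-04,  1.73269751e-06]), 'ee_pos': array([257.56152608, 569.42580887, 245.33223687]), 'orientation': array([ 0.69121636, -0.14906249, -0.69121531, -0.14906949]), 'wrist_force': array([-0.02253351,  0.77623622, -0.01314391]), 'ft_torque': array([-0.06543942,  0.00181465, -0.06922918]), 'gripper_width': 84.87049738831188}
```

```bash
python3 -c "
import cv2,numpy as np
cv2.imwrite('pics/both.png',cv2.resize(np.hstack([cv2.imread('pics/top0.png'),cv2.imread('pics/side0.png')]),(800,300)))"
```

```text
(no output)
```

View pics/top0.png

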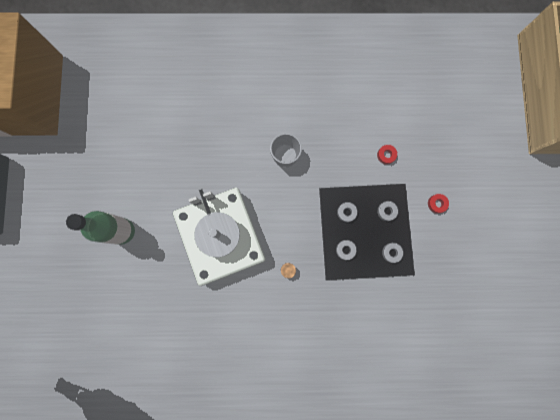

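View pics/side0.png

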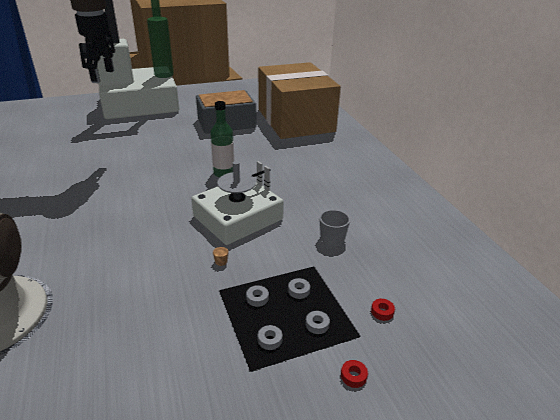

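The top view shows the scale at (219,236), four steel rings on the mat at (347,212), (388,211), (346,250) and (393,253), and red decoys at (388,155) and (439,204). The side view shows the same layout. I'll compute refined positions next.

```bash
python3 - <<'E'
from h import *
from scipy.spatial.transform import Rotation as Ro
print(arm.tip_reach, np.round(Ro.from_quat(state()['orientation']).as_matrix(),2).tolist())
im=cv2.cvtColor(cv2.imread('pics/top0.png'),cv2.COLOR_BGR2RGB)
for u,v in((347,212),(388,211),(346,250),(393,253)):
    g=cv2.cvtColor(im,cv2.COLOR_RGB2GRAY)[v-16:v+17,u-16:u+17]
    m=(g>90).astype(np.uint8)
    c=max(cv2.findContours(m,0,2)[0],key=cv2.contourArea)
    (a,b),r=cv2.minEnclosingCircle(c);M=cv2.moments(c)
    a=M['m10']/M['m00'];b=M['m01']/M['m00'];print((u-16+a,v-16+b),r,ray('top',u-16+a,v-16+b,16).round(1))
hsv=cv2.cvtColor(im,cv2.COLOR_RGB2HSV);m=((hsv[...,2]>200)).astype(np.uint8)
m=cv2.morphologyEx(m,cv2.MORPH_CLOSE,np.ones((25,25)));c=[x for x in cv2.findContours(m,0,2)[0] if cv2.contourArea(x)>3000]
for x in c:
    r=cv2.minAreaRect(x);p=[ray('top',*q,60)[:2].round(1) for q in cv2.boxPoints(r)];print(p,np.mean(p,0))
f,cx,cy,R,t=K('wrist');s=state();print(np.round(R,2).tolist(),-R.T@t-s['ee_pos'],f)
E
```

```text
14.0 [[0.0, -0.41, -0.91], [0.0, -0.91, 0.41], [-1.0, -0.0, 0.0]]
(346.8949530516432, 211.44014084507043) 9.971158027648926 [ 572.7 -113.7   16. ]
(387.60774119006356, 210.3316002310803) 10.12432861328125 [ 574.5 -205.4   16. ]
(345.84077892325314, 249.51546391752578) 10.070794105529785 [ 487.8 -108.7   16. ]
(392.5879707700956, 252.30241708825181) 10.317602157592773 [ 480.7 -212.2   16. ]
[array([580.9, 272.8]), array([632.9, 134.6]), array([466.4,  72.5]), array([417.3, 207.9])] [524.375 171.95 ]
[[-0.41, -0.91, 0.0], [-0.87, 0.39, 0.29], [-0.26, 0.12, -0.96]] [ 66.50140239 -30.75976595 128.19551545] 299.6076808969664
```

```bash
python3 -m creep '{"slide":[[0.0215,-0.0336,0.01],[0.0215,-0.0336,0.01],[0.0215,-0.0336,0.01],[0.0215,-0.0336,0.01],[0.0215,-0.0336,0.01],[0.0215,-0.0336,0],[0.0215,-0.0336,0],[0.0215,-0.0336,0],[0.0215,-0.0336,0],[0.0215,-0.0336,0],[0.0215,-0.0336,0],[0.0215,-0.0336,0]],"rotation":[[0,0,0],[0,0,0],[0,0,0],[0,0,0],[0,0,0],[0,0,0],[0,0,0],[0,0,0],[0,0,0],[0,0,0],[0,0,0],[0,0,0]],"fingers":[0,0,0,0,0,0,0,0,0,0,0,0]}'
python3 - <<'E'
from h import *
snap('wrist','w1.png');print(find('wrist','tray'),proj('wrist',[516,165,155]),state()['ee_pos'])
E
```

```text
t: 1.9
ee_pos: [518.6, 154.5, 298.0]
orientation: [0.694, -0.142, -0.69, -0.145]
wrist_force: [1.0, 0.0, 0.3]
gripper_width: 85.4
[(0.67, array([531.3, 152.6, 108.1])), (0.61, array([ 572.7, -119. ,   19.3]))] (np.float64(270.0262587676712), np.float64(205.44747321737879)) [519.89768064 151.9556889  297.54266578]
```

View pics/w1.png

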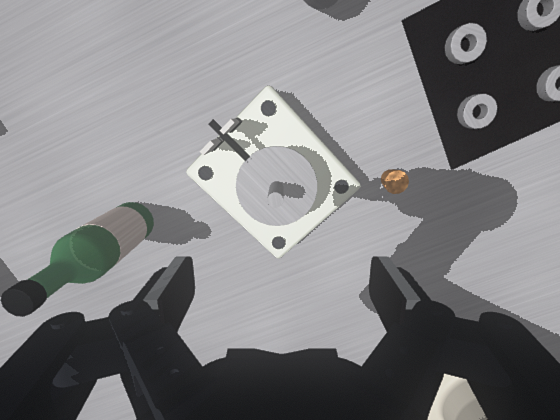

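The wrist view shows the pan at (276,186), with the spindle top near (277,200) and its foot near (275,186). The gauge is at (228,137), well clear. I'll zoom in for a measurement.

```bash
python3 - <<'E'
from h import *
im=snap('wrist','w2.png');c=cv2.cvtColor(im,cv2.COLOR_RGB2BGR)
print(state()['ee_pos'],state()['qvel'].round(3))
cv2.imwrite('pics/w2c.png',cv2.resize(c[110:240,205:350],None,fx=4.6,fy=4.6,interpolation=cv2.INTER_CUBIC))
for z in(150,155,160):print(z,ray('wrist',277,200,z).round(1))
for z in(100,105,110):print(z,ray('wrist',276,186,z).round(1))
E
```

```text
[518.95249589 153.86627592 297.38369656] [ 0.066 -0.007 -0.01  -0.009  0.002 -0.014]
150 [516.  159.4 150. ]
155 [517.2 158.8 155. ]
160 [518.5 158.1 160. ]
100 [518.7 160.4 100. ]
105 [519.7 159.8 105. ]
110 [520.7 159.2 110. ]
```

View pics/w2c.png

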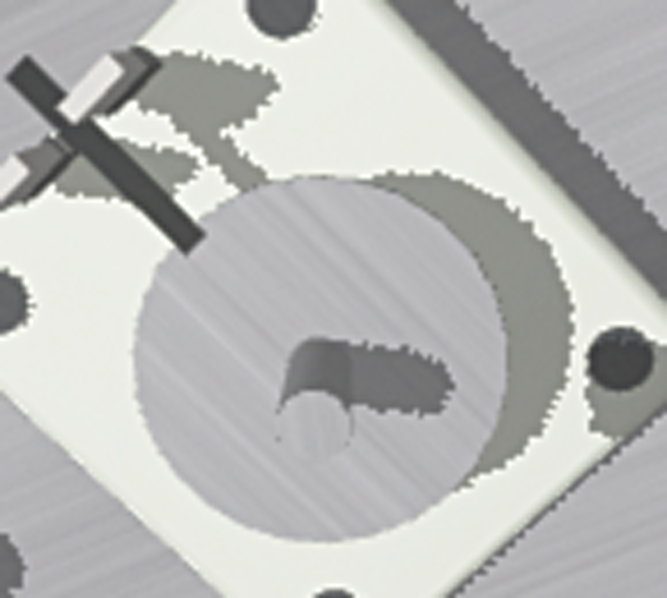

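```bash
python3 -m creep '{"slide":[[0.0067,-0.038,0],[0.0067,-0.038,0],[0.0067,-0.032,-0.023],[0.0067,-0.032,-0.023],[0.0067,-0.032,-0.023],[0.0067,-0.032,-0.023],[0.0067,-0.032,-0.023],[0.0067,-0.032,-0.023],[0,0,0],[0,0,0],[0,0,0],[0,0,0]],"rotation":[[0,0,0],[0,0,0],[0,0,0],[0,0,0],[0,0,0],[0,0,0],[0,0,0],[0,0,0],[0,0,0],[0,0,0],[0,0,0],[0,0,0]],"fingers":[0,0,0,0,0,0,0,0,0,0,0,0]}'
cat >> h.py <<'E'
def ringfit(im,z=19,near=None):
    g=cv2.cvtColor(im,cv2.COLOR_RGB2GRAY);out=[]
    m=(g>110).astype(np.uint8)
    cs,h=cv2.findContours(m,cv2.RETR_CCOMP,cv2.CHAIN_APPROX_NONE)
    for c,hh in zip(cs,h[0]):
        if hh[3]>=0 and 150<cv2.contourArea(c)<3000:
            (a,b),(w,l),_=cv2.fitEllipse(c)
            if w/l>.6: out.append(((round(a,1),round(b,1)),round(w,1),round(l,1),ray('wrist',a,b,z)[:2].round(1)))
    return out
E
python3 - <<'E'
from h import *
im=snap('wrist','w3.png');s=state();print(s['ee_pos'],s['qvel'].round(3));print(*ringfit(im),sep='\n')
E
```

```text
t: 3.05
ee_pos: [574.3, -111.1, 156.7]
orientation: [0.698, -0.134, -0.689, -0.142]
wrist_force: [0.1, -0.0, -0.1]
gripper_width: 85.4
[ 574.48011292 -110.81131275  157.01780303] [ 0.002 -0.007  0.002  0.     0.002  0.004]
((288.9, 194.9), 16.9, 19.8, array([ 575.5, -117.5]))
((381.8, 156.2), 16.0, 21.2, array([ 577.1, -206.6]))
((512.9, 83.3), 23.9, 28.9, array([ 593.6, -323.6]))
((508.9, 84.1), 49.5, 63.4, array([ 594.2, -320.4]))
```

View pics/w3.png

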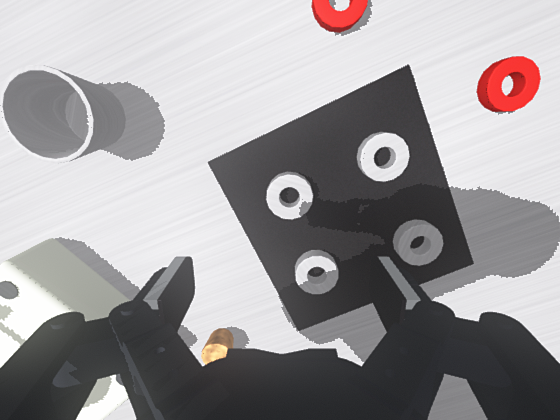

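The near ring is centred at about (289,195), the cup at (50,115) and the red decoys at the top. The tool has picked up a small tilt, so I'll compute its correction.

```bash
cat >> h.py <<'E'
from scipy.spatial.transform import Rotation as Ro
def tilt():
    R=Ro.from_quat(state()['orientation']).as_matrix();x=R[:,0];v=np.cross(x,[0,0,-1])
    return np.degrees(v).round(2), 'yaw of y',np.degrees(np.arctan2(R[1,1],R[0,1])).round(1)
E
python3 -c "
from h import *
print(tilt(),state()['joint_positions'].round(2))"
```

```text
(array([-0.54,  0.93,  0.  ]), 'yaw of y', np.float64(-112.5)) [ 0.08  0.39 -0.22 -0.01 -0.94  1.1 ]
```

```bash
python3 -m creep '{"slide":[[0.0005,-0.0055,-0.015],[0,0,-0.03],[0,0,-0.03],[0,0,-0.03],[0,0,-0.02],[0,0,-0.009],[0,0,0],[0,0,0]],"rotation":[[-0.5,0.9,0],[0,0,0],[0,0,0],[0,0,0],[0,0,0],[0,0,0],[0,0,0],[0,0,0]],"fingers":[0,0,0,0,0,0,0,0]}' 40
python3 -c "
from h import *
print(tilt(),state()['ee_pos'],state()['wrist_force'])"
```

```text
t: 3.77
ee_pos: [579.6, -109.8, 22.4]
orientation: [0.699, -0.133, -0.689, -0.133]
wrist_force: [0.2, 0.4, -0.4]
gripper_width: 85.4
(array([0.08, 0.81, 0.  ]), 'yaw of y', np.float64(-111.7)) [ 579.58261179 -109.76889101   22.43477685] [ 0.20175281  0.41276249 -0.42084777]
```

```bash
python3 -m creep '{"slide":[[-0.0045,-0.006,-0.002],[0,0,0],[0,0,0],[0,0,0],[0,0,0],[0,0,0],[0,0,0]],"rotation":[[0,0.8,0],[0,0,0],[0,0,0],[0,0,0],[0,0,0],[0,0,0],[0,0,0]],"fingers":[0,0,140,140,140,140,140]}' 30
python3 -c "
from h import *
print(tilt(),state()['ee_pos'],state()['wrist_force'])"
```

```text
t: 4.35
ee_pos: [579.0, -116.2, 27.0]
orientation: [0.698, -0.132, -0.691, -0.133]
wrist_force: [-0.9, -0.1, -1.7]
gripper_width: 41.3
(array([0.08, 0.63, 0.  ]), 'yaw of y', np.float64(-111.6)) [ 578.96647096 -116.16015762   26.97275218] [-0.91580477 -0.10560259 -1.73353256]
```

```bash
python3 - <<'E'
from h import *
snap('wrist','w4.png');s=state();print(s['ee_pos'],s['qvel'].round(3),s['wrist_force'],s['gripper_width'])
E
```

```text
[ 578.88458242 -116.16972267   26.86035788] [ 0.003  0.008 -0.004 -0.001  0.    -0.   ] [-0.62862116 -0.16164848 -1.50229986] 41.329673363711954
```

View pics/w4.png

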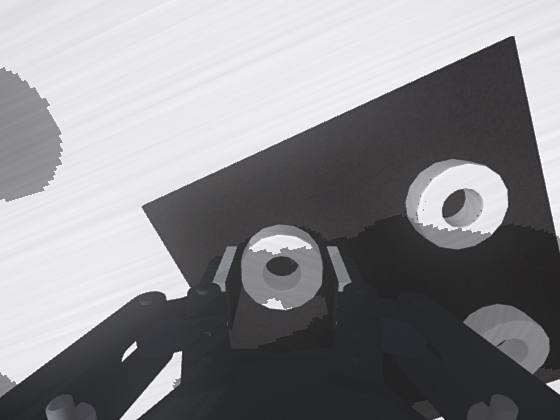

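The ring is in the jaws, centred at (282,268), and the wrist carries its weight. I'll set it down, turn 90° and regrip, so it is centred in the jaws both ways.

```bash
python3 -m creep '{"slide":[[0,0,-0.003],[0,0,-0.003],[0,0,0],[0,0,0],[0,0,0]],"rotation":[[0,0.6,0],[0,0,0],[0,0,0],[0,0,0],[0,0,0]],"fingers":[140,140,140,75,75]}' 30
python3 -c "
from h import *
print(tilt(),state()['ee_pos'],state()['wrist_force'])"
```

```text
t: 4.82
ee_pos: [579.7, -115.9, 28.0]
orientation: [0.695, -0.132, -0.694, -0.131]
wrist_force: [0.0, 0.6, -0.4]
gripper_width: 60.3
(array([0.16, 0.06, 0.  ]), 'yaw of y', np.float64(-111.4)) [ 579.69068814 -115.89011811   28.03295621] [ 0.01141007  0.60911079 -0.37873773]
```

```bash
python3 -m creep '{"slide":[[0,0,-0.004]],"rotation":[[0,0,0]],"fingers":[75]}'; python3 -m creep '{"slide":[[0,0,-0.004]],"rotation":[[0,0,0]],"fingers":[75]}';python3 -m creep '{"slide":[[0,0,0]],"rotation":[[0,0,0]],"fingers":[75]}'
```

```text
t: 4.9
ee_pos: [580.4, -115.9, 24.4]
orientation: [0.696, -0.132, -0.694, -0.131]
wrist_force: [-0.0, -1.6, -0.7]
gripper_width: 60.3
t: 4.98
ee_pos: [580.3, -115.9, 19.9]
orientation: [0.696, -0.132, -0.694, -0.131]
wrist_force: [0.5, -0.5, -0.5]
gripper_width: 60.3
t: 5.07
ee_pos: [579.6, -115.9, 18.5]
orientation: [0.695, -0.132, -0.694, -0.131]
wrist_force: [-0.5, 0.4, 1.2]
gripper_width: 60.5
```

```bash
python3 -m creep '{"slide":[[0,0,0.007],[0,0,0],[0,0,0],[0,0,0],[0,0,0],[0,0,0],[0,0,0],[0,0,0],[0,0,0],[0,0,0],[0,0,0],[0,0,0]],"rotation":[[0,0,-7.1],[0,0,-7.1],[0,0,-7.1],[0,0,-7.1],[0,0,-7.1],[0,0,-7.1],[0,0,-7.1],[0,0,-7.1],[0,0,-7.1],[0,0,-7.1],[0,0,-7.1],[0,0,-7.1]],"fingers":[75,75,75,75,75,75,75,75,75,75,75,75]}' 
python3 -c "
from h import *
print(tilt(),state()['ee_pos'],state()['wrist_force'])"
```

```text
t: 6.07
ee_pos: [576.1, -116.4, 17.2]
orientation: [-0.413, 0.573, 0.422, 0.569]
wrist_force: [0.4, -0.0, -0.2]
gripper_width: 60.3
(array([-0.43, -0.69, -0.  ]), 'yaw of y', np.float64(162.3)) [ 576.05187563 -116.40785118   17.15866084] [ 0.37846518 -0.03730157 -0.19072203]
```

```bash
python3 -m creep '{"slide":[[0.003,0.0005,0.006],[0,0,0],[0,0,0]],"rotation":[[-0.4,-0.7,-4],[0,0,0],[0,0,0]],"fingers":[75,75,75]}' 
python3 -c "
from h import *
print(tilt(),state()['ee_pos'],state()['wrist_force'])"
```

```text
t: 6.32
ee_pos: [578.0, -116.1, 21.1]
orientation: [-0.394, 0.587, 0.396, 0.585]
wrist_force: [0.7, 0.3, 0.1]
gripper_width: 60.5
(array([-0.05, -0.18, -0.  ]), 'yaw of y', np.float64(158.0)) [ 578.04544411 -116.12474827   21.10652044] [0.70738354 0.31261032 0.07044182]
```

```bash
python3 -m creep '{"slide":[[0.001,0,0.002],[0,0,0],[0,0,0],[0,0,0],[0,0,0],[0,0,0]],"rotation":[[0,0,0],[0,0,0],[0,0,0],[0,0,0],[0,0,0],[0,0,0]],"fingers":[75,160,160,160,160,160]}' 40
python3 -c "
from h import *
print(tilt(),state()['ee_pos'],state()['wrist_force'])"
```

```text
t: 6.82
ee_pos: [578.3, -116.2, 22.7]
orientation: [-0.395, 0.587, 0.398, 0.584]
wrist_force: [0.1, 0.7, 1.5]
gripper_width: 42.3
(array([-0.06, -0.36, -0.  ]), 'yaw of y', np.float64(158.3)) [ 578.32288552 -116.19917544   22.69267661] [0.09051589 0.65227186 1.53181612]
```

```bash
python3 -m creep '{"slide":[[0,0,0.03],[0,0,0.04],[0,0,0.04],[0,0,0.04],[-0.0076,0.0345,0.015],[-0.0076,0.0345,0.015],[-0.0076,0.0345,0.015],[-0.0076,0.0345,0.015],[-0.0076,0.0345,0.015],[-0.0076,0.0345,0.015],[-0.0076,0.0345,0.015],[-0.0076,0.0345,0.015]],"rotation":[[0,0.3,0],[0,0,0],[0,0,0],[0,0,0],[0,0,0],[0,0,0],[0,0,0],[0,0,0],[0,0,0],[0,0,0],[0,0,0],[0,0,0]],"fingers":[160,160,160,160,160,160,160,160,160,160,160,160]}' 60
python3 -m creep '{"slide":[[0,0,0],[0,0,0],[0,0,0],[0,0,0]],"rotation":[[0,0,0],[0,0,0],[0,0,0],[0,0,0]],"fingers":[160,160,160,160]}'
python3 - <<'E'
from h import *
im=snap('wrist','w5.png');s=state();print(tilt(),s['ee_pos'],s['qvel'].round(3),s['wrist_force'],s['joint_positions'].round(2))
print(proj('wrist',[517,160,155]),[proj('wrist',s['ee_pos']+[0,0,dz]) for dz in(-10,0,5)])
E
```

```text
t: 7.82
ee_pos: [505.6, 163.7, 293.3]
orientation: [-0.385, 0.597, 0.4, 0.579]
wrist_force: [1.0, -0.2, -1.0]
gripper_width: 40.8
t: 8.15
ee_pos: [504.2, 170.4, 294.8]
orientation: [-0.388, 0.593, 0.404, 0.579]
wrist_force: [-0.0, -1.0, -1.8]
gripper_width: 40.9
(array([-0.43, -1.7 , -0.  ]), 'yaw of y', np.float64(158.0)) [504.28318662 170.15049123 294.65595718] [-0.011  0.003 -0.001  0.001 -0.004 -0.002] [-0.31598103  1.01529926 -1.60271062] [ 0.62  0.21 -0.11 -0.02 -1.27 -0.99]
(np.float64(259.37054807245676), np.float64(193.91274276457835)) [(np.float64(279.4520833179473), np.float64(265.9981818730929)), (np.float64(279.92101992087066), np.float64(276.00674702080596)), (np.float64(280.179639255913), np.float64(281.5264877428831))]
```

View pics/w5.png

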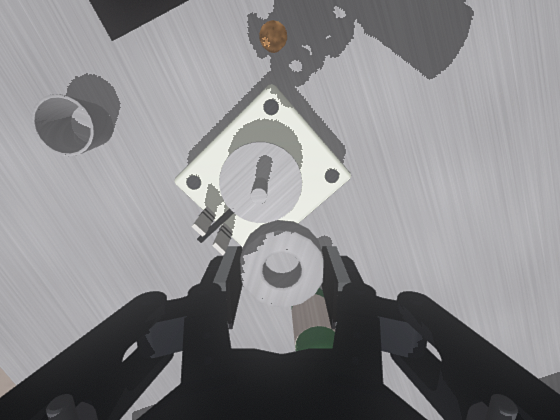

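The ring is held at (282,267). The spindle top is at about (259,196), and the gauge pointer is at (215,225). I'll level the tool, get nearer, and measure again.

```bash
python3 -m creep '{"slide":[[0.014,-0.008,-0.017],[0,0,-0.02],[0,0,0],[0,0,0],[0,0,0]],"rotation":[[-0.4,-1.7,0],[0,0,0],[0,0,0],[0,0,0],[0,0,0]],"fingers":[160,160,160,160,160]}'
python3 - <<'E'
from h import *
im=snap('wrist','w6.png');s=state();print(tilt(),s['ee_pos'],s['qvel'].round(3),s['wrist_force'])
e=s['ee_pos'];print([proj('wrist',[*e[:2],z]) for z in(154,e[2]-4)])
c=cv2.cvtColor(im,cv2.COLOR_RGB2BGR)[150:320,190:370]
cv2.imwrite('pics/w6c.png',cv2.resize(c,None,fx=4,fy=3.5*4/3.5,interpolation=cv2.INTER_CUBIC)[:600])
E
```

```text
t: 8.62
ee_pos: [519.4, 156.2, 255.0]
orientation: [-0.394, 0.589, 0.393, 0.587]
wrist_force: [-0.3, -0.3, -1.4]
gripper_width: 40.6
(array([ 0.12, -0.05,  0.  ]), 'yaw of y', np.float64(157.6)) [519.711633   156.44302779 255.55017284] [ 0.009 -0.01   0.014 -0.001  0.008 -0.001] [ 0.15599963  0.32697612 -0.89712554]
[(np.float64(280.6365747060248), np.float64(211.0022334071303)), (np.float64(279.87929765790454), np.float64(271.7751136784069))]
```

View pics/w6c.png

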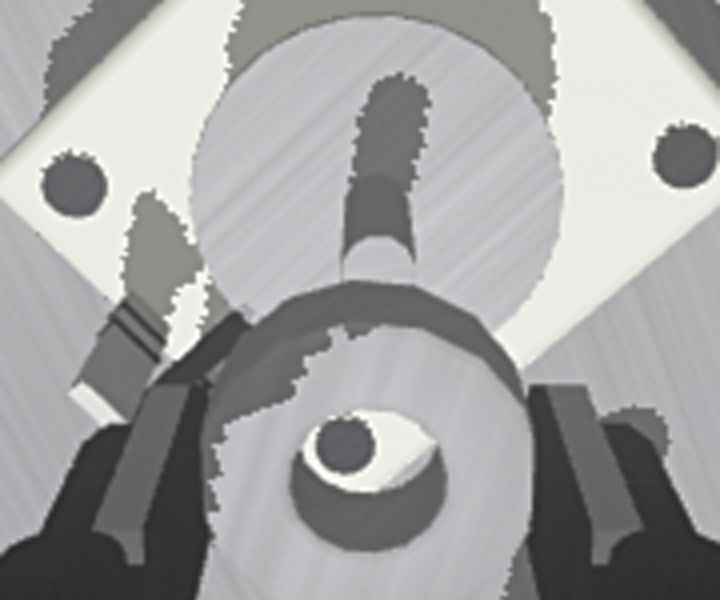

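Scaled ×4 in the crop: the ring bore is at (368,480), i.e. pixel (282.1,270.0). The spindle top is about (378,272), i.e. pixel (284.6,218). So the ring has to move about (+1,+7) mm before lowering.

```bash
python3 -m creep '{"slide":[[0.001,0.007,-0.01],[0,0,-0.03],[0,0,-0.02],[0,0,-0.008],[0,0,0],[0,0,0],[0,0,0]],"rotation":[[0,0,0],[0,0,0],[0,0,0],[0,0,0],[0,0,0],[0,0,0],[0,0,0]],"fingers":[160,160,160,160,160,160,160]}'
python3 - <<'E'
from h import *
s=state();print(tilt(),s['ee_pos'],s['qvel'].round(3),s['wrist_force'])
E
```

```text
t: 9.25
ee_pos: [524.4, 166.8, 189.9]
orientation: [-0.394, 0.584, 0.392, 0.591]
wrist_force: [-0.5, -0.2, -1.3]
gripper_width: 41.0
(array([-0.23,  0.62,  0.  ]), 'yaw of y', np.float64(157.6)) [524.369762   166.82387019 189.88513094] [ 0.005 -0.005  0.021  0.01  -0.005 -0.002] [-0.51726604 -0.1507321  -1.26028487]
```

```bash
python3 -m creep '{"slide":[[-0.0037,-0.0032,-0.004],[0,0,0],[0,0,0]],"rotation":[[-0.2,0.6,0],[0,0,0],[0,0,0]],"fingers":[160,160,160]}'
python3 - <<'E'
from h import *
im=snap('wrist','w7.png');s=state();print(tilt(),s['ee_pos'],s['qvel'].round(3),s['wrist_force'])
c=cv2.cvtColor(im,cv2.COLOR_RGB2BGR)[170:320,190:370]
cv2.imwrite('pics/w7c.png',cv2.resize(c,None,fx=4,fy=4,interpolation=cv2.INTER_CUBIC))
E
```

```text
t: 9.5
ee_pos: [521.9, 164.4, 188.6]
orientation: [-0.394, 0.585, 0.394, 0.589]
wrist_force: [-0.5, 0.3, -1.1]
gripper_width: 40.8
(array([-0.17,  0.25,  0.  ]), 'yaw of y', np.float64(157.7)) [521.7590944  164.34942062 188.51859122] [ 0.001  0.001 -0.004 -0.001  0.002  0.002] [-0.66054807  0.00646752 -1.42661393]
```

View pics/w7c.png

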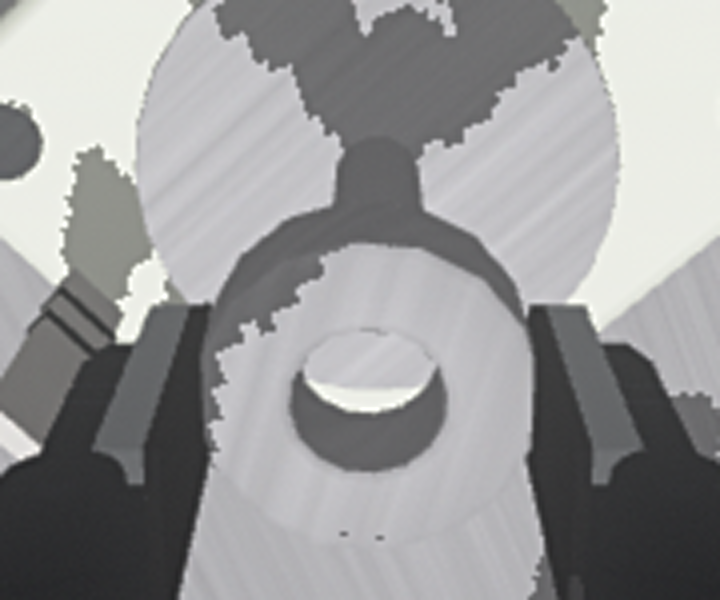

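The spindle is hidden by the ring's shadow, but its shaft at x≈378 against the bore at 368 means the ring needs about 1 mm more to the right, and about 1 mm up. Next is that trim, followed by a slow descent.

```bash
python3 -m creep '{"slide":[[-0.0012,-0.0005,-0.004],[0,0,-0.003],[0,0,0],[0,0,0]],"rotation":[[-0.1,0.2,0],[0,0,0],[0,0,0],[0,0,0]],"fingers":[160,160,160,160]}'
python3 -c "
from h import *
s=state();print(tilt(),s['ee_pos'],s['wrist_force'])"
```

```text
t: 9.88
ee_pos: [520.7, 163.8, 181.8]
orientation: [-0.393, 0.586, 0.394, 0.589]
wrist_force: [0.8, -0.3, -1.9]
gripper_width: 41.2
(array([-0.12,  0.12,  0.  ]), 'yaw of y', np.float64(157.6)) [520.7463719  163.82912543 181.80368627] [ 0.7584786  -0.32794916 -1.94634227]
```

```bash
python3 -m creep '{"slide":[[0,0,-0.003],[0,0,-0.003],[0,0,-0.003],[0,0,-0.003],[0,0,0],[0,0,0]],"rotation":[[0,0,0],[0,0,0],[0,0,0],[0,0,0],[0,0,0],[0,0,0]],"fingers":[160,160,160,160,160,160]}'
python3 -c "
from h import *
s=state();print(tilt(),s['ee_pos'],s['wrist_force'])"
```

```text
t: 10.38
ee_pos: [521.2, 164.0, 169.0]
orientation: [-0.394, 0.586, 0.394, 0.589]
wrist_force: [-0.3, 0.1, 0.5]
gripper_width: 41.1
(array([-0.12,  0.18,  0.  ]), 'yaw of y', np.float64(157.7)) [521.15986521 164.03393301 169.03813098] [-0.33767578  0.10726043  0.48769766]
```

```bash
python3 -m creep '{"slide":[[-0.0006,-0.0002,-0.003],[0,0,-0.002],[0,0,0],[0,0,0]],"rotation":[[0,0,0],[0,0,0],[0,0,0],[0,0,0]],"fingers":[160,160,160,160]}'
python3 - <<'E'
from h import *
im=snap('wrist','w8.png')
for i in range(3):
  s=state();print(tilt(),s['ee_pos'],s['wrist_force']);snap('wrist')
c=cv2.cvtColor(im,cv2.COLOR_RGB2BGR)[150:320,190:370]
cv2.imwrite('pics/w8c.png',cv2.resize(c,None,fx=3.5,fy=3.5,interpolation=cv2.INTER_CUBIC))
E
```

```text
t: 10.72
ee_pos: [521.2, 164.1, 164.5]
orientation: [-0.394, 0.585, 0.394, 0.589]
wrist_force: [-0.3, -0.1, -0.2]
gripper_width: 41.3
(array([-0.15,  0.29,  0.  ]), 'yaw of y', np.float64(157.7)) [521.20930449 164.1116996  164.54001781] [-0.45000945  0.51696914  0.86941728]
(array([-0.15,  0.3 ,  0.  ]), 'yaw of y', np.float64(157.7)) [521.24188801 164.1070302  164.58938582] [0.35524965 0.70975555 0.20372625]
(array([-0.16,  0.3 ,  0.  ]), 'yaw of y', np.float64(157.7)) [521.24778471 164.12091145 164.58533985] [0.03490444 0.45550821 0.15802621]
```

View pics/w8c.png

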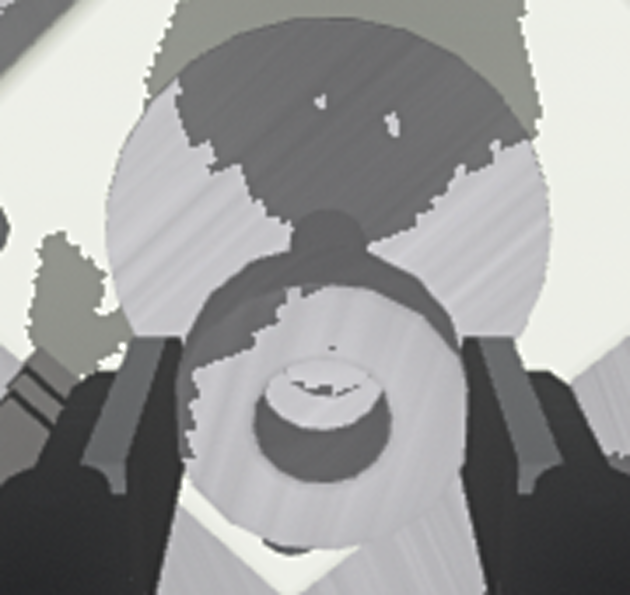

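```bash
python3 - <<'E'
import cv2,numpy as np
g=cv2.imread('pics/w8.png')[240:300,250:320]
l=cv2.createCLAHE(4,(2,2)).apply(cv2.cvtColor(g,cv2.COLOR_BGR2GRAY))
cv2.imwrite('pics/w8d.png',cv2.resize(l,None,fx=9,fy=9,interpolation=cv2.INTER_NEAREST))
E
```

```text
(no output)
```

View pics/w8d.png

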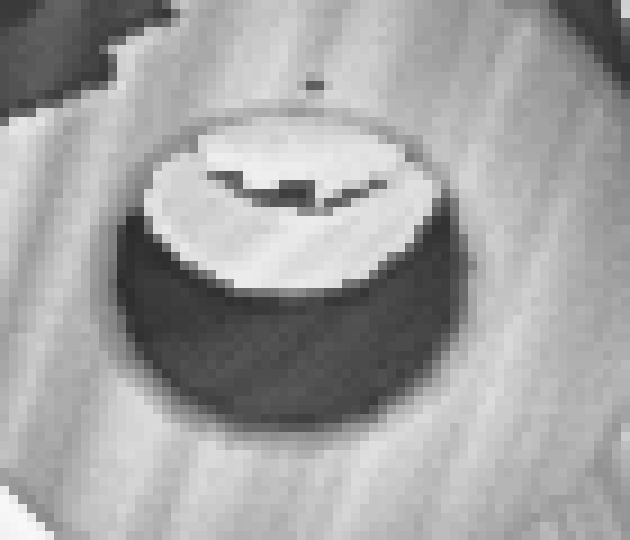

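Zoomed ×9, the spindle top's lower edge is at y≈195 and the bore's lower rim is at y≈292. The sideways alignment is good, but the ring sits about 3.9 mm too far "down" the picture, resting on the spindle top. I'll lift off, shift (-1.5,-3.6) mm and try again.

```bash
python3 -m creep '{"slide":[[0,0,0.012],[-0.0015,-0.0036,0],[0,0,0],[0,0,0]],"rotation":[[-0.1,0.3,0],[0,0,0],[0,0,0],[0,0,0]],"fingers":[160,160,160,160]}'
python3 -c "
from h import *
s=state();print(tilt(),s['ee_pos'],s['wrist_force'])"
```

```text
t: 11.25
ee_pos: [518.6, 159.9, 174.9]
orientation: [-0.393, 0.588, 0.394, 0.587]
wrist_force: [-0.5, -0.5, -1.2]
gripper_width: 41.1
(array([-0.04, -0.15, -0.  ]), 'yaw of y', np.float64(157.6)) [518.63707276 159.87642359 174.9291716 ] [-0.51657875 -0.52264215 -1.1578718 ]
```

```bash
python3 -m creep '{"slide":[[0.0008,0.0005,0],[0,0,-0.002],[0,0,-0.003],[0,0,-0.003],[0,0,-0.003],[0,0,0],[0,0,0]],"rotation":[[0,0,0],[0,0,0],[0,0,0],[0,0,0],[0,0,0],[0,0,0],[0,0,0]],"fingers":[160,160,160,160,160,160,160]}'
python3 - <<'E'
from h import *
im=snap('wrist','w9.png')
for i in range(3):
  s=state();print(s['ee_pos'],s['wrist_force']);snap('wrist')
g=im[240:300,250:320]
l=cv2.createCLAHE(4,(2,2)).apply(cv2.cvtColor(g,cv2.COLOR_RGB2GRAY))
cv2.imwrite('pics/w9d.png',cv2.resize(l,None,fx=9,fy=9,interpolation=cv2.INTER_NEAREST))
E
```

```text
t: 11.83
ee_pos: [518.3, 159.9, 160.0]
orientation: [-0.392, 0.59, 0.394, 0.586]
wrist_force: [-0.1, 1.3, -0.4]
gripper_width: 41.1
[518.30125351 159.85842024 159.95404731] [ 0.39972346 -0.3826205  -1.47817425]
[518.33478722 159.85072881 160.14038688] [ 0.44084152  0.12514981 -1.15600129]
[518.373345   159.85688015 160.30049723] [ 0.15400139  0.52159817 -2.70198563]
```

```bash
python3 -m creep '{"slide":[[0,0,-0.004],[0,0,-0.004],[0,0,-0.004],[0,0,-0.004],[0,0,0]],"rotation":[[-0.2,-0.5,0],[0,0,0],[0,0,0],[0,0,0],[0,0,0]],"fingers":[160,160,160,160,160]}'
python3 -c "
from h import *
s=state();print(tilt(),s['ee_pos'],s['wrist_force'])"
```

```text
t: 12.45
ee_pos: [518.3, 159.8, 143.2]
orientation: [-0.395, 0.587, 0.391, 0.588]
wrist_force: [-0.1, -0.1, -1.4]
gripper_width: 41.2
(array([0.22, 0.27, 0.  ]), 'yaw of y', np.float64(157.6)) [518.33633418 159.8459089  143.20337685] [-0.05868076 -0.14061055 -1.42998652]
```

Threaded: the force shows only the ring's weight. Continue down.

```bash
python3 -m creep '{"slide":[[0,0,-0.004],[0,0,-0.004],[0,0,-0.004],[0,0,-0.004],[0,0,0],[0,0,0]],"rotation":[[0.2,0.2,0],[0,0,0],[0,0,0],[0,0,0],[0,0,0],[0,0,0]],"fingers":[160,160,160,160,160,160]}'
python3 -c "
from h import *
s=state();print(tilt(),s['ee_pos'],s['wrist_force'])"
```

```text
t: 12.95
ee_pos: [518.4, 159.8, 125.0]
orientation: [-0.394, 0.588, 0.393, 0.588]
wrist_force: [-0.0, -0.2, -0.8]
gripper_width: 40.9
(array([0.03, 0.01, 0.  ]), 'yaw of y', np.float64(157.6)) [518.43647322 159.7910355  124.96113378] [-0.02349155 -0.19689472 -0.7913534 ]
```

```bash
python3 -m creep '{"slide":[[0,0,-0.003],[0,0,-0.003],[0,0,0],[0,0,0]],"rotation":[[0,0,0],[0,0,0],[0,0,0],[0,0,0]],"fingers":[160,160,160,160]}'
python3 -c "
from h import *
s=state();print(tilt(),s['ee_pos'],s['wrist_force'])"
```

```text
t: 13.28
ee_pos: [518.7, 159.9, 119.2]
orientation: [-0.394, 0.587, 0.393, 0.588]
wrist_force: [-0.8, 0.4, -0.7]
gripper_width: 41.2
(array([0.02, 0.06, 0.  ]), 'yaw of y', np.float64(157.6)) [518.700373   159.89634509 119.1755684 ] [-0.76769621  0.35879976 -0.66565714]
```

```bash
python3 -m creep '{"slide":[[0,0,-0.003],[0,0,0],[0,0,0],[0,0,0],[0,0,0],[0,0,0]],"rotation":[[0,0,0],[0,0,0],[0,0,0],[0,0,0],[0,0,0],[0,0,0]],"fingers":[160,160,120,80,80,80]}'
python3 -m creep '{"slide":[[0,0,0.015],[0,0,0.03],[0,0,0.03],[0,0,0.03],[0,0,0.02],[0,0,0],[0,0,0]],"rotation":[[0,0,0],[0,0,0],[0,0,0],[0,0,0],[0,0,0],[0,0,0],[0,0,0]],"fingers":[80,80,60,60,60,60,60]}'
python3 - <<'E'
from h import *
im=snap('wrist','w10.png');s=state();print(tilt(),s['ee_pos'],s['wrist_force'])
c=cv2.cvtColor(im,cv2.COLOR_RGB2BGR)[120:300,180:380];sd=cv2.cvtColor(snap('side'),cv2.COLOR_RGB2BGR)[150:240,185:295]
cv2.imwrite('pics/w10c.png',np.hstack([cv2.resize(c,(440,396),interpolation=cv2.INTER_CUBIC),cv2.resize(sd,(360,396))]))
E
```

```text
t: 13.78
ee_pos: [519.6, 160.2, 116.9]
orientation: [-0.394, 0.586, 0.393, 0.589]
wrist_force: [0.2, 0.5, -0.1]
gripper_width: 58.6
t: 14.37
ee_pos: [517.9, 159.0, 246.5]
orientation: [-0.394, 0.588, 0.393, 0.588]
wrist_force: [0.2, -0.9, -0.4]
gripper_width: 65.4
(array([0.09, 0.09, 0.  ]), 'yaw of y', np.float64(157.6)) [518.1386557  158.94354503 246.64402784] [0.56494981 0.26033467 0.51301707]
```

View pics/w10c.png

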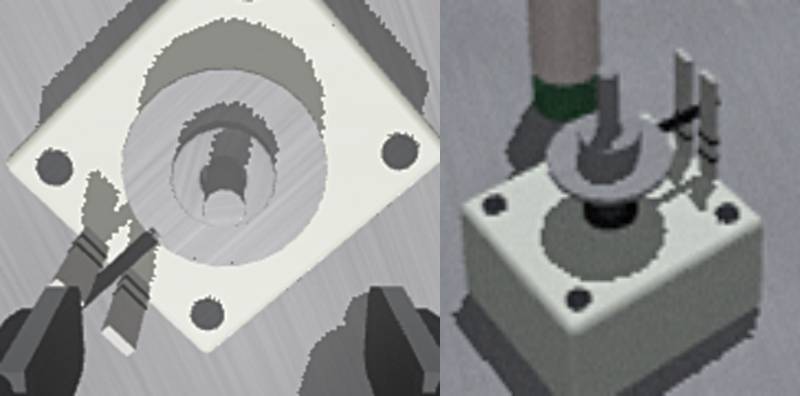

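Ring 1 lies flat on the pan around the spindle (left view, ring at (223,170)). The side view agrees, with the pointer above the limit marks. Next is ring 2, measured from above at about (485,-109).

```bash
python3 -m creep '{"slide":[[-0.004,-0.033,0],[-0.004,-0.033,0],[-0.004,-0.033,-0.014],[-0.004,-0.033,-0.014],[-0.004,-0.033,-0.014],[-0.004,-0.033,-0.014],[-0.004,-0.033,-0.014],[-0.004,-0.033,-0.014],[0,0,0],[0,0,0],[0,0,0],[0,0,0]],"rotation":[[0,0,0],[0,0,0],[0,0,0],[0,0,0],[0,0,0],[0,0,0],[0,0,0],[0,0,0],[0,0,0],[0,0,0],[0,0,0],[0,0,0]],"fingers":[40,40,40,40,40,40,40,40,40,40,40,40]}'
python3 - <<'E'
from h import *
im=snap('wrist','w11.png');s=state();print(tilt(),s['ee_pos'],s['qvel'].round(3));print(*ringfit(im),sep='\n');print(find('wrist','ring0'))
E
```

```text
t: 15.47
ee_pos: [473.7, -115.3, 142.5]
orientation: [-0.39, 0.597, 0.398, 0.577]
wrist_force: [-0.1, -0.1, 0.1]
gripper_width: 71.8
(array([ 0.27, -1.66,  0.  ]), 'yaw of y', np.float64(157.8)) [ 473.79661216 -115.03959929  142.59063263] [ 0.009 -0.009  0.008  0.003 -0.001  0.003]
((264.1, 211.6), 16.7, 20.2, array([ 486.8, -113.9]))
((125.2, 148.7), 14.7, 22.1, array([ 571.1, -207.7]))
((222.2, 96.7), 22.2, 24.6, array([ 480.1, -214.4]))
[(0.97, array([ 690.9, -202.3,   12.6])), (0.84, array([ 487.6, -110.9,   17.4])), (0.84, array([ 574.6, -207.2,   17.6])), (0.76, array([ 482.5, -215.8,   20.6])), (0.69, array([ 591.1, -313.2,   16.8]))]
```

```bash
python3 -m creep '{"slide":[[0.0135,0.004,0],[0,0,-0.03],[0,0,-0.03],[0,0,-0.02],[0,0,-0.01],[0,0,0],[0,0,0]],"rotation":[[0.3,-1.7,0],[0,0,0],[0,0,0],[0,0,0],[0,0,0],[0,0,0],[0,0,0]],"fingers":[40,40,40,40,40,40,40]}'
python3 -c "
from h import *
s=state();print(tilt(),s['ee_pos'],s['wrist_force'])"
```

```text
t: 16.15
ee_pos: [495.2, -103.4, 55.4]
orientation: [-0.402, 0.578, 0.395, 0.59]
wrist_force: [0.6, -0.5, 0.7]
gripper_width: 72.0
(array([-0.08,  1.13,  0.  ]), 'yaw of y', np.float64(158.6)) [ 495.19789547 -103.38178552   55.39102609] [ 0.56310896 -0.49709598  0.66274424]
```

```bash
python3 -m creep '{"slide":[[-0.007,-0.007,-0.008],[0,0,-0.007],[0,0,0],[0,0,0]],"rotation":[[0,0.9,0],[0,0,0],[0,0,0],[0,0,0]],"fingers":[40,40,40,40]}'
python3 -c "
from h import *
s=state();print(tilt(),s['ee_pos'],s['wrist_force'])"
```

```text
t: 16.48
ee_pos: [490.2, -109.7, 42.2]
orientation: [-0.401, 0.58, 0.398, 0.586]
wrist_force: [0.8, 0.4, -0.0]
gripper_width: 72.0
(array([-0.1 ,  0.54,  0.  ]), 'yaw of y', np.float64(158.8)) [ 490.24607393 -109.65805914   42.19022842] [ 0.82956554  0.3855701  -0.04817066]
```

```bash
python3 -m creep '{"slide":[[-0.002,-0.001,-0.008],[0,0,-0.007],[0,0,0],[0,0,0]],"rotation":[[0,0.4,0],[0,0,0],[0,0,0],[0,0,0]],"fingers":[40,40,40,40]}'
python3 -c "
from h import *
s=state();print(tilt(),s['ee_pos'],s['wrist_force'])"
```

```text
t: 16.82
ee_pos: [488.9, -111.1, 26.8]
orientation: [-0.4, 0.582, 0.399, 0.585]
wrist_force: [-0.4, -1.1, 0.2]
gripper_width: 72.0
(array([-0.11,  0.26,  0.  ]), 'yaw of y', np.float64(158.8)) [ 488.85666468 -111.05791733   26.78418734] [-0.44857397 -1.09851807  0.24157024]
```

```bash
python3 -m creep '{"slide":[[-0.0005,0,-0.003],[0,0,0],[0,0,0],[0,0,0],[0,0,0],[0,0,0]],"rotation":[[0,0.2,0],[0,0,0],[0,0,0],[0,0,0],[0,0,0],[0,0,0]],"fingers":[40,160,160,160,160,160]}' 20
python3 -m creep '{"slide":[[0,0,0],[0,0,0],[0,0,0]],"rotation":[[0,0,0],[0,0,0],[0,0,0]],"fingers":[75,75,75]}'
python3 -c "
from h import *
s=state();print(tilt(),s['ee_pos'],s['wrist_force'])"
```

```text
t: 17.32
ee_pos: [488.4, -111.0, 23.7]
orientation: [-0.399, 0.583, 0.4, 0.584]
wrist_force: [-0.3, -0.1, -1.1]
gripper_width: 42.7
t: 17.57
ee_pos: [488.5, -111.0, 23.8]
orientation: [-0.399, 0.583, 0.4, 0.584]
wrist_force: [-0.0, -0.6, 0.1]
gripper_width: 60.5
(array([-0.11,  0.06,  0.  ]), 'yaw of y', np.float64(158.8)) [ 488.50393306 -111.01950179   23.80122033] [-0.01758651 -0.56346924  0.08882995]
```

```bash
python3 -m creep '{"slide":[[0,0,0.002],[0,0,0],[0,0,0],[0,0,0],[0,0,0],[0,0,0],[0,0,0],[0,0,0],[0,0,0],[0,0,0],[0,0,0],[0,0,0]],"rotation":[[0,0,7.1],[0,0,7.1],[0,0,7.1],[0,0,7.1],[0,0,7.1],[0,0,7.1],[0,0,7.1],[0,0,7.1],[0,0,7.1],[0,0,7.1],[0,0,7.1],[0,0,7.1]],"fingers":[75,75,75,75,75,75,75,75,75,75,75,75]}'
python3 -c "
from h import *
s=state();print(tilt(),s['ee_pos'],s['wrist_force'])"
```

```text
t: 18.57
ee_pos: [489.5, -110.9, 26.6]
orientation: [-0.69, 0.152, 0.691, 0.154]
wrist_force: [-0.1, -0.2, -0.4]
gripper_width: 60.1
(array([-0.16,  0.  ,  0.  ]), 'yaw of y', np.float64(-115.0)) [ 489.49307685 -110.92418075   26.6082768 ] [-0.12462724 -0.16666136 -0.3977535 ]
```

```bash
python3 -m creep '{"slide":[[-0.001,0,-0.003],[0,0,0],[0,0,0],[0,0,0],[0,0,0],[0,0,0],[0,0,0]],"rotation":[[-0.1,0,0],[0,0,0],[0,0,0],[0,0,0],[0,0,0],[0,0,0],[0,0,0]],"fingers":[75,75,160,160,160,160,160]}' 40
python3 -c "
from h import *
s=state();print(tilt(),s['ee_pos'],s['wrist_force'])"
```

```text
t: 19.15
ee_pos: [488.5, -111.0, 23.8]
orientation: [0.69, -0.155, -0.69, -0.156]
wrist_force: [-0.3, -0.3, 1.0]
gripper_width: 41.2
(array([-0.03,  0.02,  0.  ]), 'yaw of y', np.float64(-115.4)) [ 488.52809649 -110.95506398   23.80421414] [-0.30837703 -0.26304821  1.00771193]
```

```bash
python3 -m creep '{"slide":[[0,0,0.03],[0,0,0.04],[0,0,0.04],[0,0,0.04],[0.005,0.032,0.005],[0.005,0.033,0.005],[0.005,0.033,0.005],[0.005,0.033,0.005],[0.005,0.033,0.005],[0.005,0.033,0.005],[0.005,0.033,0.005],[0.004,0.03,0]],"rotation":[[0,0,0],[0,0,0],[0,0,0],[0,0,0],[0,0,0],[0,0,0],[0,0,0],[0,0,0],[0,0,0],[0,0,0],[0,0,0],[0,0,0]],"fingers":[160,160,160,160,160,160,160,160,160,160,160,160]}' 60
python3 -m creep '{"slide":[[0,0,0],[0,0,0],[0,0,0]],"rotation":[[0,0,0],[0,0,0],[0,0,0]],"fingers":[160,160,160]}'
python3 -c "
from h import *
s=state();print(tilt(),s['ee_pos'],s['wrist_force'])"
```

```text
t: 20.15
ee_pos: [519.5, 154.8, 213.8]
orientation: [-0.684, 0.163, 0.692, 0.164]
wrist_force: [1.3, -0.3, -1.7]
gripper_width: 40.6
t: 20.4
ee_pos: [519.1, 161.0, 211.9]
orientation: [-0.683, 0.161, 0.693, 0.162]
wrist_force: [0.1, -0.9, -1.7]
gripper_width: 40.5
(array([-0.29, -0.77, -0.  ]), 'yaw of y', np.float64(-116.4)) [519.11295648 160.95940551 211.90888724] [ 0.05963731 -0.91414887 -1.73546823]
```

```bash
python3 -m creep '{"slide":[[0,0,-0.01],[0,0,-0.01],[0,0,-0.008],[0,0,0],[0,0,0]],"rotation":[[-0.3,-0.7,0],[0,0,0],[0,0,0],[0,0,0],[0,0,0]],"fingers":[160,160,160,160,160]}'
python3 -c "
from h import *
s=state();print(tilt(),s['ee_pos'],s['wrist_force'])"
```

```text
t: 20.82
ee_pos: [517.5, 156.7, 180.7]
orientation: [-0.686, 0.164, 0.69, 0.162]
wrist_force: [0.5, -0.4, -1.5]
gripper_width: 40.3
(array([ 0.11, -0.3 ,  0.  ]), 'yaw of y', np.float64(-116.7)) [517.53526833 156.70092636 180.72362356] [ 0.45392965 -0.35534649 -1.47543729]
```

```bash
python3 -m creep '{"slide":[[0.0015,0.004,-0.002],[0,0,0],[0,0,0],[0,0,0]],"rotation":[[0.1,-0.3,0],[0,0,0],[0,0,0],[0,0,0]],"fingers":[160,160,160,160]}'
python3 -c "
from h import *
s=state();print(tilt(),s['ee_pos'],s['wrist_force'])"
```

```text
t: 21.15
ee_pos: [519.9, 160.1, 179.1]
orientation: [0.688, -0.164, -0.687, -0.164]
wrist_force: [0.1, 0.6, -1.8]
gripper_width: 40.7
(array([-0.01,  0.06,  0.  ]), 'yaw of y', np.float64(-116.8)) [519.8517297  160.13645523 179.08838512] [ 0.07522024  0.56421208 -1.83955566]
```

```bash
python3 -m creep '{"slide":[[-0.0006,0.0006,-0.002],[0,0,-0.003],[0,0,-0.003],[0,0,-0.003],[0,0,-0.003],[0,0,-0.003],[0,0,-0.003],[0,0,0],[0,0,0]],"rotation":[[0,0,0],[0,0,0],[0,0,0],[0,0,0],[0,0,0],[0,0,0],[0,0,0],[0,0,0],[0,0,0]],"fingers":[160,160,160,160,160,160,160,160,160]}'
python3 - <<'E'
from h import *
for i in range(4):
  s=state();print(tilt(),s['ee_pos'],s['wrist_force']);snap('wrist')
E
```

```text
t: 21.9
ee_pos: [519.3, 161.1, 157.4]
orientation: [0.688, -0.163, -0.687, -0.164]
wrist_force: [-0.1, 0.4, -1.9]
gripper_width: 40.4
(array([-0.04,  0.11,  0.  ]), 'yaw of y', np.float64(-116.8)) [519.32056102 161.11335109 157.35530041] [-0.13288156  0.41468857 -1.911551  ]
(array([-0.04,  0.09,  0.  ]), 'yaw of y', np.float64(-116.8)) [519.21535263 161.10930251 157.31103222] [-0.21520822  0.69312868 -1.88756149]
(array([-0.05,  0.11,  0.  ]), 'yaw of y', np.float64(-116.8)) [519.32142897 161.12599571 157.49183118] [ 0.49361545 -0.13258507 -1.29855544]
(array([-0.06,  0.13,  0.  ]), 'yaw of y', np.float64(-116.8)) [519.39651423 161.19444365 157.63822473] [ 0.7352034   0.10739026 -0.71680338]
```

```bash
python3 -m creep '{"slide":[[0,0,-0.003],[0,0,-0.003],[0,0,-0.003],[0,0,-0.003],[0,0,-0.003],[0,0,-0.003],[0,0,0],[0,0,0]],"rotation":[[0,0,0],[0,0,0],[0,0,0],[0,0,0],[0,0,0],[0,0,0],[0,0,0],[0,0,0]],"fingers":[160,160,160,160,160,160,160,160]}'
python3 - <<'E'
from h import *
for i in range(3):
  s=state();print(s['ee_pos'],s['wrist_force']);snap('wrist')
E
```

```text
t: 22.77
ee_pos: [519.5, 161.2, 137.9]
orientation: [0.689, -0.163, -0.687, -0.165]
wrist_force: [-0.1, 0.2, -1.3]
gripper_width: 40.3
[519.48085404 161.19771281 137.9194905 ] [-0.08727933  0.22175909 -1.29695035]
[519.39906758 161.17503818 137.88407014] [-0.07160171 -0.11575714 -1.74246988]
[519.50543742 161.22885934 138.08251526] [-0.84300573 -0.16583079 -1.44352187]
```

Threaded again. Lower onto ring 1, load the spring, release and rise.

```bash
python3 -m creep '{"slide":[[0,0,-0.003],[0,0,-0.003],[0,0,-0.003],[0,0,-0.003],[0,0,-0.002],[0,0,0],[0,0,0]],"rotation":[[0,0,0],[0,0,0],[0,0,0],[0,0,0],[0,0,0],[0,0,0],[0,0,0]],"fingers":[160,160,160,160,160,160,160]}'
python3 - <<'E'
from h import *
for i in range(3):
  s=state();print(tilt(),s['ee_pos'],s['wrist_force']);snap('wrist')
E
```

```text
t: 23.5
ee_pos: [520.3, 161.6, 124.3]
orientation: [0.69, -0.162, -0.686, -0.165]
wrist_force: [-0.8, -0.7, 1.2]
gripper_width: 40.4
(array([-0.14,  0.3 ,  0.  ]), 'yaw of y', np.float64(-116.8)) [520.26745153 161.58628029 124.28262628] [-0.80718501 -0.66727361  1.22610604]
(array([-0.14,  0.31,  0.  ]), 'yaw of y', np.float64(-116.8)) [520.25175573 161.60328935 124.29430275] [ 0.27614444 -0.54973738 -0.15093822]
(array([-0.14,  0.31,  0.  ]), 'yaw of y', np.float64(-116.8)) [520.27878933 161.61662269 124.40279558] [-0.5069949  -0.02291001  0.51711738]
```

```bash
python3 -m creep '{"slide":[[0,0,0],[0,0,0],[0,0,0],[0,0,0],[0,0,0.015],[0,0,0.03],[0,0,0.03],[0,0,0.03],[0,0,0.01],[0,0,0]],"rotation":[[0,0,0],[0,0,0],[0,0,0],[0,0,0],[0,0,0],[0,0,0],[0,0,0],[0,0,0],[0,0,0],[0,0,0]],"fingers":[120,80,80,80,80,80,80,80,80,80]}'
python3 -m creep '{"slide":[[0.019,0.028,0],[0.019,0.028,0],[0.019,0.028,0],[0.019,0.028,0],[0.019,0.028,-0.015],[0,0,-0.03],[0,0,-0.03],[0,0,-0.02],[0,0,0],[0,0,0],[0,0,0]],"rotation":[[0,0,0],[0,0,0],[0,0,0],[0,0,0],[0,0,0],[0,0,0],[0,0,0],[0,0,0],[0,0,0],[0,0,0],[0,0,0]],"fingers":[120,160,160,160,160,160,160,160,160,160,160]}'
python3 - <<'E'
from h import *
im=snap('wrist','w12.png');s=state();print(tilt(),s['ee_pos'],s['wrist_force'],s['joint_positions'].round(2))
for z in(123,85,60):print(proj('wrist',[592,190,z]))
m=(im.min(2)>185).astype(np.uint8);n,l,st,c=cv2.connectedComponentsWithStats(m)
print([(st[i].tolist()) for i in range(1,n) if st[i][4]>30])
sd=snap('side','s2.png')
E
```

```text
t: 24.48
ee_pos: [519.5, 160.7, 243.4]
orientation: [0.689, -0.163, -0.687, -0.164]
wrist_force: [-0.1, 1.0, 0.5]
gripper_width: 59.0
t: 25.4
ee_pos: [615.0, 305.7, 135.6]
orientation: [-0.687, 0.165, 0.688, 0.164]
wrist_force: [-1.2, 0.2, 0.8]
gripper_width: 31.9
(array([ 0.05, -0.02,  0.  ]), 'yaw of y', np.float64(-116.9)) [615.35557177 305.89518123 136.41140699] [ 0.71531759  0.4463595  -0.07676532] [ 0.7   0.57  0.04  0.   -1.04  0.4 ]
(np.float64(510.4243728164484), np.float64(202.37780955903008))
(np.float64(465.0988131190749), np.float64(184.92367543749285))
(np.float64(443.91576529240456), np.float64(176.76642905513722))
[[114, 0, 38, 22, 102], [113, 0, 69, 38, 318], [351, 0, 57, 31, 115], [110, 4, 91, 56, 225], [159, 10, 51, 32, 96], [154, 12, 22, 16, 64], [68, 14, 155, 97, 378], [139, 14, 94, 56, 292], [338, 35, 117, 62, 287], [267, 41, 98, 54, 230], [397, 42, 129, 66, 312], [52, 46, 178, 111, 2191], [181, 55, 56, 33, 90], [442, 55, 28, 15, 40], [401, 55, 90, 46, 141], [37, 54, 500, 249, 4861], [75, 59, 295, 159, 3031], [69, 62, 236, 125, 4013], [64, 65, 51, 32, 93], [182, 66, 28, 17, 33], [59, 72, 87, 50, 166], [479, 73, 46, 21, 143], [417, 92, 143, 106, 5301], [417, 103, 44, 26, 178], [84, 111, 284, 135, 5573], [284, 111, 51, 27, 74], [408, 120, 35, 18, 53], [297, 125, 36, 19, 55], [374, 137, 51, 28, 119], [324, 149, 89, 47, 293], [93, 158, 111, 59, 311], [133, 170, 230, 130, 5889], [362, 180, 19, 11, 49], [345, 255, 25, 21, 171], [184, 268, 33, 18, 115], [392, 276, 33, 20, 277], [37, 278, 31, 16, 31], [59, 300, 71, 36, 145], [64, 312, 59, 32, 180], [496, 320, 54, 35, 560], [520, 329, 40, 16, 63], [45, 333, 48, 31, 93]]
```

```bash
python3 - <<'E'
import cv2,numpy as np
a=cv2.imread('pics/w12.png')[130:280,420:560];b=cv2.imread('pics/s2.png')[155:215,230:280]
a=cv2.resize(a,(560,600),interpolation=cv2.INTER_CUBIC);b=cv2.resize(b,(240,288),interpolation=cv2.INTER_CUBIC)
c=cv2.resize(cv2.imread('pics/w12.png'),(240,180))
cv2.imwrite('pics/m12.png',np.hstack([a,np.vstack([b,c,np.zeros((132,240,3),np.uint8)])]))
E
python3 - <<'E'
import cv2,numpy as np
g=cv2.imread('pics/w12.png',0)[140:240,430:560]
ch='@#*+=-:. '[::1]
for r in g[::2]:print(''.join(ch[min(8,v//28)] for v in r))
E
```

```text
--------------------:-:-::::::::::..                                       +********+**+********=--                             ..
-----------------:-::::::::::::...                                          =*********+******+:                                   
---------------::::::::::::::...                                               -=++*****+=::                                      
-------------::::::::::::::...                                                                                                    
----------:-:::::::::::::...-                                                                                                     
--------:::::::::::::::...                                                                                                        
------:::::::::::::::...        .---::     --+-    ---                                                                            
--::--:::::::::::::..         .-----------=*###+====-=--==   ----                                                                 
::-:::::::::::::...    -    :----------=+###*=------
[... 4749 characters left out ...]
+++++++++++++++++++++++++++++++++++++++++++++
-------=-----------------=++++=++++++===============-------=++++++++++++++++++++++++++++++++++++++++++++++++++++++++++++++++++++++
-----------=---------------==+++++===============---=----=++++++++++++++++++++++++++++++++++++++++++++++++++++++++++++++++++++++++
----------------------=-------==++=============----==--=++++++++++++++++++++++++++++++++++++++++++++++++++++++++++++++++++++++++++
----------------------=----------==+========------=---+*++++++++++++++++++++++++++++++++++++++++++++++++++++++++++++++++++++++++++
------------------------=---=-------======----==----=**+++++++++++++++++++++++++++++++++++++++++++++++++++++++++++++++++++++++++++
```

```bash
python3 - <<'E'
import cv2,numpy as np
g=cv2.imread('pics/w12.png',0)[180:250,385:450]
ch='@#*+=-:. '
for i,r in enumerate(g):
  if i%2==0: print('%3d'%(180+i),''.join(ch[min(8,v//28)] for v in r))
E
```

```text
180 --------:--::-======::::::::::::::::...                          
182 ---------===========:==========::...-                            
184 ----:-::-============================-  ---+-:  ---===- --      -
186 ==================================---========-==-----==-==---====
188 ================================------===========-=*##*+---------
190 ==============================------============*###*===------=--
192 ===========================-------============*###*=====----+###*
194 ==========================------============*###*=========*###*==
196 ========================-----=============*###+=========*###*====
198 =======================----=============*##*=========+####+===+=+
200 ===================--------==========+###*=========*###*========+
202 =================------------======*###*=========*###*========+==
204 ==================-------------==+###*=========*###*===========++
206 ==============--------------------=**========*###*=========++++==
208 ===========-------------------------=**+==+###*+======+===++==+==
210 ==========----------------------------=***##*=
[... 649 characters left out ...]

230 ----------------------------------------------------=------------
232 --------==----------------------------------------------=--------
234 --+***********+=-------------------------------------------------
236 *****************+-----------------------------------------------
238 *******************----------------------------------------------
240 *******************+---------------------------------------------
242 ********************=--------------------------------------------
244 ********************=--------------------------------------------
246 *******************+---------------------------------------------
248 ******************+----------------------------------------------
```

The pointer bar and both uprights' marks are readable in the intensity map, but one line of sight isn't conclusive. The pan may be offset along the base's y. I'll triangulate the pan height against the base top from two wrist views on the way back to the mat.

```bash
cat >> h.py <<'E'
import pickle
def save(fn):
    s=state();k=K('wrist');im=snap('wrist',fn+'.png');pickle.dump((im,k,s),open(fn+'.pkl','wb'));print(tilt(),s['ee_pos'],np.abs(s['qvel']).max().round(3))
E
python3 -m creep '{"slide":[[0,0,0.03],[0,0,0.03],[-0.018,-0.024,0],[-0.018,-0.024,0],[-0.018,-0.024,0],[-0.018,-0.024,0],[0,0,0],[0,0,0],[0,0,0],[0,0,0]],"rotation":[[0,0,0],[0,0,0],[0,0,0],[0,0,0],[0,0,0],[0,0,0],[0,0,0],[0,0,0],[0,0,0],[0,0,0]],"fingers":[75,75,75,75,75,75,75,75,75,75]}'
python3 -c "
from h import *
save('v1')"
python3 -m creep '{"slide":[[-0.016,-0.033,0],[-0.016,-0.033,0],[-0.016,-0.032,0],[0,0,0],[0,0,0],[0,0,0],[0,0,0]],"rotation":[[0,0,0],[0,0,0],[0,0,0],[0,0,0],[0,0,0],[0,0,0],[0,0,0]],"fingers":[75,75,75,75,75,75,75]}'
python3 -c "
from h import *
save('v2')"
python3 - <<'E'
import pickle,cv2,numpy as np
ch='@#*+=-:. '
for n in('v1','v2'):
    im=pickle.load(open(n+'.pkl','rb'))[0];g=cv2.cvtColor(im,7)
    g=cv2.resize(g,(140,52),interpolation=cv2.INTER_AREA)
    for i,r in enumerate(g[:40]):print('%3d'%(i*8),''.join(ch[min(8,v//28)] for v in r))
E
```

```text
t: 26.33
ee_pos: [546.4, 208.8, 219.0]
orientation: [0.697, -0.155, -0.678, -0.174]
wrist_force: [0.4, 0.2, -0.1]
gripper_width: 60.0
(array([-1.11,  1.85,  0.  ]), 'yaw of y', np.float64(-116.8)) [546.41149424 208.75681195 219.04238239] 0.021
t: 26.97
ee_pos: [501.4, 113.2, 218.1]
orientation: [0.698, -0.153, -0.678, -0.172]
wrist_force: [-0.0, 0.5, 0.4]
gripper_width: 60.3
(array([-1.14,  1.95,  0.  ]), 'yaw of y', np.float64(-116.5)) [501.44098637 113.2128063  218.06363066] 0.014
  0 :::::::::::::::::::::::::::::::::::::::::::::::::::::::::::::::::::::::::::::::::::::::::::::::::::::::::::::::::::::::::::+################
  8 ::::::::::::::::::::::::::::::::::::::::::::::::::::::::::::::::::::::::::::::::::::::::::::::::::::::::::::::::::::::::::::################
 16 ::::::::::::::::::::::::::::::::::::::::::::::::::::::::::::::::::::::::::::::::::::::::::::::::::::::::::::::::::::::::::::-###############
 24 :::::::::::::::::::::::::::::::::::::::::::::::::::::::::::::::::::::::::::::::::::::::::::::::::::::::::::::::::::::::::::::+##############
 32 ::::::::::::::::::::::::::::
[... 10287 characters left out ...]
-:::::::::::::::::::::-=***+++*****+::. ::...::::::::::::::::::::+**###+++*##+++++++++++++++++++++=-::::::::::::::::::::
288 ***********======-:::::::::::----::::::-+*######++##***-::::..:::::::::::::::::::::::-*####+*#######*++++++++++++++++=::::::::::::::::::::::
296 ***********+==--:::::::::=+*#####+:--==*##############=:::::::::::::::::::::::::::::::=###############**+++#######**=:::::::::::::::::::::::
304 ***********=-:::::::::-+*############################*:::::::::::::::::::::::::::::::::*#############################*=--:::::::::::::::::::
312 ++******+=-:::::::::-*###############################-:::::::::::::::::::::::::::::::::-###############################**+==-:::::::::::::::
```

```bash
cat > tri.py <<'E'
from h import *
from scipy.optimize import least_squares
def pj(k,X):
    f,cx,cy,R,t=k;p=R@np.atleast_2d(X).T+t[:,None];return np.c_[cx+f*p[0]/p[2],cy+f*p[1]/p[2]]
def hole(g,u,v):
    w=g[v-16:v+17,u-16:u+17];m=(w<150).astype(np.uint8);n,l,s,c=cv2.connectedComponentsWithStats(m)
    i=min(range(1,n),key=lambda i:np.hypot(*(c[i]-16)));return c[i]+[u-16,v-16],s[i][4]
def edges(g,c):
    out=[]
    for a in np.radians(np.arange(-20,201,2)):
        r=np.arange(30,75,.25);x=c[0]+r*np.cos(a);y=c[1]+r*np.sin(a)
        p=cv2.remap(g,x[None].astype(np.float32),y[None].astype(np.float32),1)[0].astype(float)
        i=np.argmax(p>212)
        if i>12 and 150<p[i-10:i-5].min() and p[i-10:i-5].max()<208 and p[i+3:i+12].min()>212:
            out.append((x[i],y[i]))
    return np.array(out)
V=[]
D=[pickle.load(open(n+'.pkl','rb')) for n in('v1','v2')]
G=[cv2.cvtColor(d[0],7) for d in D]
for hs in(((328,106),(212,110)),((250,190),(145,192))):
    P=[hole(g,*h) for g,h in zip(G,hs)];q=least_squares(lambda X:np.r_[[pj(d[1],X)[0]-p[0] for d,p in zip(D,P)]].ravel(),[520,160,60.])
    print('hole',P[0][1],P[1][1],q.x.round(2),q.fun.round(2))
E_=[edges(g,c) for g,c in zip(G,((355,198),(235,195)))]
print([len(e) for e in E_])
def res(X,ids=(0,1)):
    r=[]
    for i in ids:
        k=D[i][1];th=np.linspace(0,2*np.pi,721);C=np.c_[X[0]+45*np.cos(th),X[1]+45*np.sin(th),0*th+X[2]];q=pj(k,C)
        d=np.linalg.norm(E_[i][:,None]-q[None],axis=2);j=d.argmin(1);c0=pj(k,X)[0]
        r.append(d.min(1)*np.sign(np.linalg.norm(E_[i]-c0,axis=1)-np.linalg.norm(q[j]-c0,axis=1)))
    return np.concatenate(r)
for ids in((0,1),(0,),(1,)):
    q=least_squares(res,[519,161,88.],args=(ids,),loss='soft_l1',f_scale=.5);print(ids,q.x.round(2),np.sqrt(np.mean(q.fun**2)).round(2))
E
python3 tri.py
```

```text
hole 318 302 [599.28 136.92  60.14] [ 0.    0.07 -0.   -0.07]
hole 250 244 [560.49 239.66  60.04] [ 0.    0.04 -0.   -0.04]
[61, 65]
(0, 1) [518.11 161.17  87.17] 0.59
(0,) [518.89 160.96  88.99] 0.69
(1,) [518.04 161.11  87.22] 0.43
```

Both base holes triangulate to z≈60.1, so this measurement is sound. The pan top is at z≈87.2, so tray ≈ 22.8 mm, with the pointer still just above the upper mark. A third ring is needed and should bring it to about 32 mm. I'll fetch the one near (481,-214).

```bash
python3 -m creep '{"slide":[[-0.002,-0.033,0],[-0.002,-0.033,0],[-0.002,-0.033,0],[-0.002,-0.033,-0.01],[-0.002,-0.033,-0.015],[-0.002,-0.033,-0.015],[-0.002,-0.033,-0.015],[-0.002,-0.033,-0.015],[-0.002,-0.033,-0.015],[0,-0.028,-0.015],[0,0,0],[0,0,0]],"rotation":[[-0.5,0.9,0],[-0.5,0.9,0],[0,0,0],[0,0,0],[0,0,0],[0,0,0],[0,0,0],[0,0,0],[0,0,0],[0,0,0],[0,0,0],[0,0,0]],"fingers":[40,40,40,40,40,40,40,40,40,40,40,40]}'
python3 -m creep '{"slide":[[0,0,0],[0,0,0]],"rotation":[[0,0,0],[0,0,0]],"fingers":[40,40]}'
python3 - <<'E'
from h import *
save('v3');s=state();print(s['joint_positions'].round(2));print(find('wrist','ring0'))
im=pickle.load(open('v3.pkl','rb'))[0];print(*ringfit(im),sep='\n');print(proj('wrist',[481.5,-214,19]))
E
```

```text
t: 28.02
ee_pos: [494.7, -215.9, 112.3]
orientation: [0.693, -0.153, -0.687, -0.157]
wrist_force: [0.1, 1.5, -0.3]
gripper_width: 71.8
t: 28.18
ee_pos: [495.9, -215.1, 111.7]
orientation: [0.693, -0.153, -0.687, -0.157]
wrist_force: [0.1, 0.0, 0.0]
gripper_width: 72.0
(array([-0.2 ,  0.52,  0.  ]), 'yaw of y', np.float64(-115.3)) [ 495.8988477  -215.14456185  111.67148233] 0.014
[-0.11  0.38 -0.38 -0.01 -0.81  1.24]
[(0.93, array([ 588.5, -317.4,   14.3])), (0.78, array([ 484.6, -215.2,   16.7])), (0.78, array([ 580.2, -210.2,   18.9]))]
((289.5, 225.1), 17.8, 22.7, array([ 484.1, -216.6]))
((227.7, 121.3), 22.8, 27.0, array([ 574.5, -209.8]))
((372.3, 15.9), 65.8, 85.3, array([ 592.6, -326.1]))
((372.1, 16.5), 27.9, 31.9, array([ 592.4, -325.8]))
(np.float64(287.8759951428746), np.float64(229.23787868539497))
```

```bash
python3 -m creep '{"slide":[[-0.012,0.0005,-0.01],[0,0,-0.02],[0,0,-0.02],[0,0,-0.015],[0,0,0],[0,0,0]],"rotation":[[-0.2,0.5,0],[0,0,0],[0,0,0],[0,0,0],[0,0,0],[0,0,0]],"fingers":[40,40,40,40,40,40]}'
python3 -c "
from h import *
s=state();print(tilt(),s['ee_pos'],s['wrist_force'])"
```

```text
t: 28.78
ee_pos: [489.0, -209.3, 51.2]
orientation: [0.696, -0.151, -0.686, -0.151]
wrist_force: [0.2, -0.2, 0.7]
gripper_width: 72.1
(array([0.14, 0.82, 0.  ]), 'yaw of y', np.float64(-114.6)) [ 489.02056337 -209.2684308    51.19862012] [ 0.17761976 -0.15375964  0.70514606]
```

```bash
python3 -m creep '{"slide":[[-0.005,-0.0055,-0.01],[0,0,-0.009],[0,0,0],[0,0,0]],"rotation":[[0.1,0.8,0],[0,0,0],[0,0,0],[0,0,0]],"fingers":[40,40,40,40]}'
python3 -c "
from h import *
s=state();print(tilt(),s['ee_pos'],s['wrist_force'])"
```

```text
t: 29.12
ee_pos: [486.2, -214.5, 33.9]
orientation: [0.693, -0.15, -0.689, -0.15]
wrist_force: [0.2, -0.1, 0.3]
gripper_width: 72.1
(array([0.09, 0.31, 0.  ]), 'yaw of y', np.float64(-114.5)) [ 486.22335114 -214.51677991   33.90194944] [ 0.16684791 -0.0766942   0.26579137]
```

```bash
python3 -m creep '{"slide":[[-0.0025,-0.0005,-0.007],[0,0,-0.003],[0,0,0],[0,0,0]],"rotation":[[0.1,0.3,0],[0,0,0],[0,0,0],[0,0,0]],"fingers":[40,40,40,40]}'
python3 -c "
from h import *
s=state();print(tilt(),s['ee_pos'],s['wrist_force'])"
python3 -m creep '{"slide":[[0,0,0],[0,0,0],[0,0,0],[0,0,0],[0,0,0]],"rotation":[[0,0,0],[0,0,0],[0,0,0],[0,0,0],[0,0,0]],"fingers":[160,160,160,160,160]}' 20
python3 -m creep '{"slide":[[0,0,0],[0,0,0],[0,0,0]],"rotation":[[0,0,0],[0,0,0],[0,0,0]],"fingers":[75,75,75]}'
```

```text
t: 29.45
ee_pos: [484.0, -215.4, 23.6]
orientation: [0.691, -0.15, -0.691, -0.15]
wrist_force: [0.8, -0.4, -0.6]
gripper_width: 71.6
(array([-0.  ,  0.07,  0.  ]), 'yaw of y', np.float64(-114.5)) [ 484.0025547  -215.44661016   23.63582952] [ 0.76487498 -0.36062029 -0.57541236]
t: 29.87
ee_pos: [484.0, -215.5, 24.1]
orientation: [0.692, -0.15, -0.69, -0.15]
wrist_force: [0.1, -0.6, -1.7]
gripper_width: 42.6
t: 30.12
ee_pos: [484.3, -215.5, 24.3]
orientation: [0.692, -0.15, -0.69, -0.15]
wrist_force: [-0.8, 0.5, -0.2]
gripper_width: 60.3
```

```bash
python3 -m creep '{"slide":[[0,0,0.004],[0,0,0],[0,0,0],[0,0,0],[0,0,0],[0,0,0],[0,0,0],[0,0,0],[0,0,0],[0,0,0],[0,0,0],[0,0,0]],"rotation":[[0,0,-7.1],[0,0,-7.1],[0,0,-7.1],[0,0,-7.1],[0,0,-7.1],[0,0,-7.1],[0,0,-7.1],[0,0,-7.1],[0,0,-7.1],[0,0,-7.1],[0,0,-7.1],[0,0,-7.1]],"fingers":[75,75,75,75,75,75,75,75,75,75,75,75]}'
python3 -c "
from h import *
s=state();print(tilt(),s['ee_pos'],s['wrist_force'])"
```

```text
t: 31.12
ee_pos: [485.6, -215.6, 29.1]
orientation: [-0.403, 0.582, 0.4, 0.582]
wrist_force: [-0.4, 0.4, -0.3]
gripper_width: 60.4
(array([0.23, 0.11, 0.  ]), 'yaw of y', np.float64(159.3)) [ 485.56804595 -215.57360367   29.12590533] [-0.38309981  0.43122567 -0.32424396]
```

```bash
python3 -m creep '{"slide":[[-0.0014,0,-0.005],[0,0,0],[0,0,0]],"rotation":[[0.2,0.1,0],[0,0,0],[0,0,0]],"fingers":[75,75,75]}'
python3 -m creep '{"slide":[[0,0,0],[0,0,0],[0,0,0],[0,0,0],[0,0,0]],"rotation":[[0,0,0],[0,0,0],[0,0,0],[0,0,0],[0,0,0]],"fingers":[160,160,160,160,160]}' 40
python3 -c "
from h import *
s=state();print(tilt(),s['ee_pos'],s['wrist_force'])"
```

```text
t: 31.37
ee_pos: [484.3, -215.6, 23.8]
orientation: [-0.403, 0.581, 0.403, 0.581]
wrist_force: [0.2, -0.2, 0.3]
gripper_width: 60.4
t: 31.78
ee_pos: [484.1, -215.6, 23.8]
orientation: [-0.405, 0.58, 0.404, 0.58]
wrist_force: [0.2, 0.4, -0.2]
gripper_width: 41.2
(array([0.02, 0.01, 0.  ]), 'yaw of y', np.float64(159.8)) [ 484.14384128 -215.61170315   23.82820329] [ 0.23182431  0.37343604 -0.23109733]
```

```bash
python3 -m creep '{"slide":[[0,0,0.03],[0,0,0.04],[0,0,0.04],[0.0035,0.036,0.014],[0.0035,0.038,0.014],[0.0035,0.038,0.012],[0.0035,0.038,0.012],[0.0035,0.038,0.01],[0.0035,0.038,0.008],[0.0035,0.038,0],[0.0035,0.036,0],[0.003,0.034,0]],"rotation":[[0,0,0],[0,0,0],[0,0,0],[0,0,0],[0,0,0],[0,0,0],[0,0,0],[0,0,0],[0,0,0],[0,0,0],[0,0,0],[0,0,0]],"fingers":[160,160,160,160,160,160,160,160,160,160,160,160]}' 60
python3 -m creep '{"slide":[[0,0,0],[0,0,0]],"rotation":[[0,0,0],[0,0,0]],"fingers":[160,160]}'
python3 -c "
from h import *
s=state();print(tilt(),s['ee_pos'],s['wrist_force'])"
```

```text
t: 32.78
ee_pos: [507.7, 127.9, 208.9]
orientation: [-0.397, 0.583, 0.404, 0.582]
wrist_force: [0.4, -0.2, -1.7]
gripper_width: 40.4
t: 32.95
ee_pos: [507.7, 134.5, 208.1]
orientation: [-0.399, 0.581, 0.407, 0.581]
wrist_force: [-0.5, 0.2, -1.6]
gripper_width: 40.5
(array([-0.5 , -0.37, -0.  ]), 'yaw of y', np.float64(159.5)) [507.74400243 134.50498688 208.1410828 ] [-0.4987023   0.1972916  -1.63965198]
```

```bash
python3 -m creep '{"slide":[[0.006,0.014,-0.01],[0.005,0.013,-0.01],[0,0,-0.006],[0,0,0],[0,0,0],[0,0,0]],"rotation":[[-0.5,-0.4,0],[0,0,0],[0,0,0],[0,0,0],[0,0,0],[0,0,0]],"fingers":[160,160,160,160,160,160]}'
python3 -c "
from h import *
s=state();print(tilt(),s['ee_pos'],s['wrist_force'])"
```

```text
t: 33.45
ee_pos: [517.4, 159.5, 178.3]
orientation: [-0.402, 0.583, 0.403, 0.579]
wrist_force: [-0.2, 0.2, -1.7]
gripper_width: 40.6
(array([ 0.15, -0.29,  0.  ]), 'yaw of y', np.float64(159.4)) [517.41378216 159.54116217 178.3486426 ] [-0.20000927  0.20297124 -1.73200287]
```

```bash
python3 -m creep '{"slide":[[0.0012,0.0014,-0.004],[0,0,-0.004],[0,0,-0.004],[0,0,0],[0,0,0]],"rotation":[[0.1,-0.3,0],[0,0,0],[0,0,0],[0,0,0],[0,0,0]],"fingers":[160,160,160,160,160]}'
python3 -c "
from h import *
s=state();print(tilt(),s['ee_pos'],s['wrist_force'])"
```

```text
t: 33.87
ee_pos: [518.9, 159.0, 166.2]
orientation: [-0.402, 0.581, 0.401, 0.583]
wrist_force: [0.2, 0.0, -2.2]
gripper_width: 40.5
(array([-0.02,  0.11,  0.  ]), 'yaw of y', np.float64(159.2)) [518.94913792 159.01064921 166.23682308] [ 0.22496182  0.03870089 -2.15134387]
```

```bash
python3 -m creep '{"slide":[[-0.0002,0.002,0],[0,0,0],[0,0,0]],"rotation":[[0,0,0],[0,0,0],[0,0,0]],"fingers":[160,160,160]}'
python3 -c "
from h import *
s=state();print(tilt(),s['ee_pos'],s['wrist_force'])"
```

```text
t: 34.12
ee_pos: [518.8, 161.2, 166.5]
orientation: [-0.402, 0.581, 0.401, 0.583]
wrist_force: [-0.2, -0.5, -1.4]
gripper_width: 40.5
(array([-0.03,  0.13,  0.  ]), 'yaw of y', np.float64(159.2)) [518.84866758 161.17240315 166.48052423] [-0.19211412 -0.47422317 -1.35289006]
```

```bash
python3 -m creep '{"slide":[[0,0,-0.003],[0,0,-0.003],[0,0,-0.003],[0,0,-0.003],[0,0,-0.003],[0,0,0],[0,0,0]],"rotation":[[0,0,0],[0,0,0],[0,0,0],[0,0,0],[0,0,0],[0,0,0],[0,0,0]],"fingers":[160,160,160,160,160,160,160]}'
python3 - <<'E'
from h import *
for i in range(4):
  s=state();print(s['ee_pos'],s['wrist_force']);snap('wrist')
E
```

```text
t: 34.7
ee_pos: [518.8, 161.4, 149.9]
orientation: [-0.402, 0.581, 0.401, 0.583]
wrist_force: [-0.0, 0.4, -1.0]
gripper_width: 40.8
[518.75378656 161.3993732  149.86480763] [-0.04136646  0.39461566 -1.04116232]
[518.67953663 161.41088362 149.82251786] [ 0.6757843   0.13350426 -1.79530005]
[518.80041278 161.45133523 150.03486596] [-0.34047535 -0.46495747 -1.74181839]
[518.86798892 161.5004779  150.17319319] [ 0.47341807  0.03312307 -1.85481135]
```

```bash
python3 -m creep '{"slide":[[0,0,-0.003],[0,0,-0.003],[0,0,-0.003],[0,0,-0.003],[0,0,-0.003],[0,0,0],[0,0,0]],"rotation":[[0,0,0],[0,0,0],[0,0,0],[0,0,0],[0,0,0],[0,0,0],[0,0,0]],"fingers":[160,160,160,160,160,160,160]}'
python3 - <<'E'
from h import *
for i in range(4):
  s=state();print(s['ee_pos'],s['wrist_force']);snap('wrist')
E
```

```text
t: 35.48
ee_pos: [519.5, 161.9, 134.7]
orientation: [-0.402, 0.58, 0.401, 0.584]
wrist_force: [-0.8, -0.1, -1.3]
gripper_width: 40.9
[519.48434048 161.86167026 134.69481442] [-0.82312482 -0.13816976 -1.26720699]
[519.47612033 161.85463611 134.70972951] [ 0.34614722 -0.07411821  0.75368389]
[519.50240276 161.86800529 134.83090291] [-0.66787333 -0.41756501 -0.66171207]
[519.51022956 161.88780853 134.91860631] [-0.46152825 -0.12522436  0.3502268 ]
```

```bash
python3 -m creep '{"slide":[[0,0,-0.002],[0,0,0],[0,0,0],[0,0,0],[0,0,0],[0,0,0],[0,0,0.015],[0,0,0.03],[0,0,0.03],[0,0,0.01],[0,0,0]],"rotation":[[0,0,0],[0,0,0],[0,0,0],[0,0,0],[0,0,0],[0,0,0],[0,0,0],[0,0,0],[0,0,0],[0,0,0],[0,0,0]],"fingers":[160,120,80,80,80,80,80,80,80,80,80]}'
python3 -m creep '{"slide":[[0.022,-0.008,0],[0.022,-0.008,0],[0,0,0],[0,0,0],[0,0,0],[0,0,0]],"rotation":[[0,0,0],[0,0,0],[0,0,0],[0,0,0],[0,0,0],[0,0,0]],"fingers":[80,80,80,80,80,80]}'
python3 -c "
from h import *
save('v4')"
python3 -m creep '{"slide":[[-0.03,0.011,0],[-0.03,0.011,0],[-0.03,0.011,0],[0,0,0],[0,0,0],[0,0,0],[0,0,0]],"rotation":[[0,0,0],[0,0,0],[0,0,0],[0,0,0],[0,0,0],[0,0,0],[0,0,0]],"fingers":[80,80,80,80,80,80,80]}'
python3 -c "
from h import *
save('v5');snap('side','s5.png');snap('top','t5.png')"
python3 - <<'E'
exec(open('tri.py').read().split('V=[]')[0])
for n in('v4','v5'):
    d=pickle.load(open(n+'.pkl','rb'));print(n,pj(d[1],[[599.3,136.9,60],[560.5,239.7,60],[518.5,161,78]]).round(0).tolist())
E
```

```text
t: 36.6
ee_pos: [519.2, 161.2, 220.6]
orientation: [-0.403, 0.581, 0.401, 0.583]
wrist_force: [-0.8, -0.3, 0.3]
gripper_width: 58.4
t: 37.1
ee_pos: [562.6, 144.7, 218.1]
orientation: [-0.402, 0.581, 0.402, 0.582]
wrist_force: [0.2, 0.4, 0.4]
gripper_width: 58.6
(array([-0.04,  0.05,  0.  ]), 'yaw of y', np.float64(159.3)) [562.58553017 144.66002327 218.06134177] 0.017
t: 37.73
ee_pos: [466.4, 178.7, 216.3]
orientation: [-0.403, 0.582, 0.403, 0.581]
wrist_force: [1.0, 0.1, -0.4]
gripper_width: 58.2
(array([ 0.03, -0.05,  0.  ]), 'yaw of y', np.float64(159.4)) [466.40350044 178.66705719 216.25448754] 0.003
v4 [[244.0, 198.0], [314.0, 272.0], [332.0, 197.0]]
v5 [[140.0, 201.0], [218.0, 275.0], [221.0, 200.0]]
```

```bash
sed -e "s/'v1','v2'/'v4','v5'/" -e "s/for hs in.*/for hs in(((244,198),(140,201)),):/" -e "s/((355,198),(235,195))/((332,197),(221,200))/" -e "s/\[519,161,88.\]/[518,161,78.]/" tri.py > tri2.py; python3 tri2.py
python3 - <<'E'
from h import *
# rings left on mat + bystanders, compared with the start
for k in('ring0','oil_bottle','stopper','cup','tray'):
    snap('top') if 0 else None
im=snap('top')
for k in('ring0','oil_bottle','stopper','cup'):print(k,find('top',k))
a=cv2.imread('pics/top0.png',0);b=cv2.imread('pics/t5.png',0);d=(cv2.absdiff(a,b)>40).astype(np.uint8)
n,l,s,c=cv2.connectedComponentsWithStats(d);print([x.tolist() for x in s[1:] if x[4]>25])
E
```

```text
hole 251 257 [599.18 136.91  60.13] [ 0.    0.09 -0.   -0.09]
[99, 79]
(0, 1) [518.34 161.1   79.53] 1.82
(0,) [518.36 160.96  79.66] 2.32
(1,) [518.37 161.26  79.54] 0.82
ring0 [(0.73, array([ 570.8, -205.6,   14.7])), (0.66, array([516.8, 160.2, 127.1])), (0.55, array([ 707.7, -211.2,   12.2])), (0.36, array([510.1, 144.8,  89.8]))]
oil_bottle [(0.75, array([532.3, 395.7, 206.8]))]
stopper []
cup []
[[0, 189, 224, 231, 18456], [338, 202, 19, 20, 254], [74, 220, 12, 10, 65], [216, 223, 35, 41, 308], [214, 226, 24, 25, 293], [336, 240, 20, 20, 266], [383, 243, 20, 20, 279], [254, 258, 9, 6, 31], [241, 261, 12, 6, 40], [218, 267, 118, 153, 8821]]
```

The pan top is now at z≈79.5, so tray ≈ 30.5 mm, inside 23.5–35. The stack top is at z≈127, as expected for three seated rings. The top camera shows no change at the cup or the fourth ring. Handing in.

```bash
python3 -c "
from h import *
print(state()['t'],state()['wrist_force']);print(ticket.finish_job())"
```

```text
38.1333 [0.43397683 0.38049649 0.39586924]
the job is handed in; nothing more can be done
None
```

I threaded three steel rings onto the spindle one at a time and handed the job in at 38.1 s. By my measurement the pan has sunk about 30.5 mm, inside the 23.5 to 35 mm limits. The fourth ring is still on the mat.

**First ring:** my first try came down about 4 mm off centre and rested on the spindle top. It pressed the pan about 10 mm, well short of the overload stop. I lifted off, corrected and threaded it. The second and third rings threaded at the first try.

**Why three rings:** with two, the pan measured about 22.8 mm, just short of the upper limit mark. The two single-camera fits gave 21.0 and 22.8 mm. A rough reading of the pointer against the marks also put it above the upper mark.

**Last checks**
- **Pan height:** with three rings the pan top measured z = 79.5 mm. A base hole at a known 60 mm came out at 60.1 mm, so the camera measurement is sound. The edge fit was looser this time (1.8 px), but both views agreed to about 0.1 mm.
- **Stack:** the networks put the top of the ring stack at about 127 mm, as expected for three seated rings.
- **Bystanders:** comparing start and end pictures from above showed no change at the cup, the red rings or the fourth ring. There was a small difference on the bottle cap, which I took to be the arm's shadow. The arm's shadow also lay around the stopper, and the networks did not report the stopper or the cup in that last picture. I could not confirm the stopper directly.
- **Pointer:** I did not see the pointer between the marks by eye at the end, because I had used up the picture allowance. I inferred it from the pan height.

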